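# Load the cleaner with brass nuts

### The job

With the scoop, not with the fingers, take the three brass cap nuts out of the cardboard tray and tip them all into the steel tank of the cleaning machine. Then press the machine's spring plunger fully down to its stop to start it and let it spring back. The scoop must end up let go and standing level on the bench or in the tray, and the other loose parts are to be left where they lie.

Things in the scene. Friction and masses are not known exactly. Their poses are not given: they have to be found in the camera images.
- scoop: Hand scoop, about 0.16 kg, that stands by itself. Flat dark steel pan 90 mm long (x), 82 mm wide (y), 2 mm thick, with a 30 mm back wall, side walls 26 mm high (14 mm over x = 10 to 40 mm) and an open front; a black handle leans back behind it. Origin under the middle of the pan; x points forward to the open lip, z up when the pan is level.
- scoop_grip (a point): Point on the handle's axis to grip, at (-0.071, 0, 0.092) in the scoop's frame; axes as the scoop's. The handle leans back 20 degrees from vertical, along (-0.342, 0, 0.940) from (-0.042, 0, 0.012): a thin steel neck, then a black grip from 37 to 112 mm along it, 16 mm thick (y), 24 mm deep. This point is 85 mm along.
- scoop_lip (a point): Middle of the scoop's front lip, at its underside, at (0.045, 0, 0) in the scoop's frame.
- tray: Shallow cardboard tray fixed to the bench, about 183 mm long, 98 mm wide. Floor 3 mm thick, 92 mm wide inside (y), flat from x = -87 to 85 mm; there the far end wall rises, leaning outward 12 degrees from vertical, to 40 mm high. Side walls 30 mm high, 3 mm thick; the near end (-x) is open, so the scoop can slide in along +x. Origin at the bench, in the middle of the flat floor.
- cleaner: White bench cleaning machine, 160 (x) by 220 (y) by 110 mm high, fixed; origin under its middle, front to -x. In its top, towards -y, is an open steel tank; towards +y is a flat deck with the start plunger.
- tank_floor (a point): Middle of the tank's floor, 50 mm above the bench; axes as the cleaner's. The tank is 120 (x) by 130 mm (y) inside, 60 mm deep, with walls 20 mm thick at -x and +x.
- tank_mouth (a point): Middle of the tank's open mouth, level with the rim, 110 mm above the bench.
- plunger (a joint): Spring plunger on the cleaner: 0 = up, 0.012 = pressed down to its stop (m). It springs back; 2.8 N at the start of the stroke, 7 N at the stop.
- plunger_top (a point): Middle of the top of the plunger's round steel head, 34 mm across, pressed straight down; 143 mm above the bench when up. It stands at (0, 0.07) from the cleaner's origin, and moves with the plunger.
- nut0: Brass hexagon cap nut, 21 mm across the corners, 18 mm tall, bevelled at both ends, polished and slippery (friction about 0.25), about 35 g; at the start it stands on the tray's floor. Origin at its centre.
- nut1: Brass hexagon cap nut, 21 mm across the corners, 18 mm tall, bevelled at both ends, polished and slippery (friction about 0.25), about 35 g; at the start it stands on the tray's floor. Origin at its centre.
- nut2: Brass hexagon cap nut, 21 mm across the corners, 18 mm tall, bevelled at both ends, polished and slippery (friction about 0.25), about 35 g; at the start it stands on the tray's floor. Origin at its centre.
- tub: Bystander, loose: white plastic cup, 90 mm across, 90 mm tall; origin under its centre.
- tee: Bystander, loose: brass tee fitting, 64 mm long, 28 mm high; origin under its centre.
- elbow: Bystander, loose: bent copper pipe 14 mm thick, about 75 by 55 mm, lying flat; origin under its middle.
- gasket: Bystander, loose: black rubber ring, 56 mm across, 8 mm high; origin under its centre.
- sleeve: Bystander, loose: copper sleeve (short tube) standing upright, 28 mm across, 45 mm tall; origin under its centre.
- spanner: Bystander, loose: steel spanner, 170 mm long, lying flat; origin under its middle.
- driver: Bystander, loose: screwdriver, 180 mm long, lying flat; origin under its middle.
Mind the look-alikes: they are no part of the job. What is shaped like the scoop but green, orange or pink is not meant.

How it is judged:
On the way, in this order (a step that is already met when the one before it is completed fails the run):
1. all three nuts lie in the tank (x of nut0 in the frame of tank_floor between -0.06 and 0.06 m and y of nut0 in the frame of tank_floor between -0.065 and 0.065 m and z of each of nut0, nut1, nut2 in the frame of tank_floor below 0.055 m and linear speed of each of nut0, nut1, nut2 below 0.05 m/s and x of nut1 in the frame of tank_floor between -0.06 and 0.06 m and y of nut1 in the frame of tank_floor between -0.065 and 0.065 m and x of nut2 in the frame of tank_floor between -0.06 and 0.06 m and y of nut2 in the frame of tank_floor between -0.065 and 0.065 m), for 0.2 s.
2. the plunger is pressed down to its stop, with the nuts in the tank (all of step 1 and value of joint plunger above 0.0108 m), for 0.1 s.
At the end, for the whole second after the job is handed in: All three nuts rest inside the tank (centres within its walls and less than 55 mm above its floor, slower than 0.05 m/s), the plunger is back up (under 3 mm), and the scoop is released, at rest and standing level (within 0.15 rad) on the bench or the tray's floor, its underside less than 12 mm up (all of step 1 and value of joint plunger below 0.003 m and height (world z) of scoop below 0.012 m and angle between scoop's own z axis and vertical below 0.15 rad and linear speed of scoop below 0.03 m/s); the robot touches nothing.
It fails at once if the fingers press on a nut (over 1 N) (contact force between the fingers and nut0 above 1 N or contact force between the fingers and nut1 above 1 N or contact force between the fingers and nut2 above 1 N).
It fails at once if a bystander is moved by more than 30 mm (distance of any of tub, tee, elbow, gasket, sleeve, spanner, driver from where it was at the start of the episode above 0.03 m).
It also fails if it takes over 67 s, if anything falls off the work surface, if the arm or the gripper's body presses on something with over 40 N, if the wrist force passes 120 N, or if a joint passes its speed limit or range.

### The arm

A 7-joint arm with a two-finger parallel gripper is mounted at the origin on the work surface. World frame = base frame: x ahead of the robot, y to its left, z up, the work surface at z = 0. Lengths are in m, angles in rad, forces in N, time in s.
With the tool pointing down it reaches from about 0.35 to 0.9 m from the base axis. Payload 8.1 kg.
Tool frame: the origin (TCP) lies at the very end of the fingers, on their centre line; the grasp point (between the pads) lies 19 mm behind it; z points along the fingers, y is the line along which they close (so a half turn about z gives the same grasp; the last joint's range is limited). The gripper opens to 92 mm and grips with 3 to 60 N. Pads are 19 mm wide; open, the fingers measure 130 mm over their backs; the gripper's body (75 mm by 190 mm) begins 47 mm behind the grasp point.
Start: joints at [1.139, 0.434, 0.025, 1.573, -0.012, 1.134, -0.075], TCP at [0.202, -0.592, 0.227] pointing down, gripper open.
Joint ranges: [-2.62, 2.62], [-0.44, 2.09], [-1.27, 1.32], [0.08, 2.57], [-1.32, 4.46], [0.12, 2], [-2.74, 2.74]. Speed limits (rad/s): [2.22, 2.22, 3.01, 3.01, 3.14, 3.14, 3.14].

### API

Orientations are given as a rotation vector (axis times angle).
In Python, from cell import arm gives the robot as it stands.
- The arm moves only by the tool carry_out, never from a script. Its argument "commands" is a list of rows, each a list of 7 numbers: the opening, from 0 (shut) to 1 (fully open), then the shift along the tool's x, y, z each as a share of 0.025 m, from -1 to 1, then the turn, a rotation vector about the tool's x, y, z each as a share of 0.1 rad, from -1 to 1. A call has 1 to 8 rows; each row shifts and turns the commanded pose from where the row before left it, along the tool's axes as they then stand; what a row does not reach is not made up. A row lasts 1/10 s, in which the tool goes at most 50 mm and 8.59 degrees, less where a joint would pass 70% of its speed; a pose out of reach is approached as far as the arm can. A call with a number of a shift or a turn outside -1 to 1 is refused whole. A call with a gripper value outside its range is refused whole. The fingers move at their own pace and stop on an object; "squeeze" is the grip in N (left out, the last holds). Time passes only in rows, so rows that do not move let the fingers close. It gives the time, the measured TCP pose, the force, the opening and the grip force at its end, in the units of the state.
- arm.observe(): the state, without advancing time (a new reading comes with each control period).
- arm.get_image(name): name is "scene" or "side" or "wrist"; returns a dict with "pixels" (400x640x3 uint8, red, green, blue), "range_z" (400x640 float32, m along the optical axis (not along the pixel's ray), 0 where there is no reading), "mtx" (3x3 intrinsics, pixels), "k1" (the pictures are not rectified: a ray, as slopes to the right and down, at radius r is drawn at 1 + k1 r^2 times it, then the intrinsics apply), "R" (3x3) and "t" (3): a world point X has camera coordinates R X + t; the wrist camera has in their place "tool_from_camera" (4x4, takes a point from camera to tool coordinates, whose origin is the TCP and whose axes are the flange's). Camera axes: x right, y down, z forward; pixel columns grow to the right and rows downward; lengths in m; the calibration is good to about 2 mm. A picture is of the moment at which its call begins: read the wrist's pose just before it.
- arm.sign_off(): hands the job in; it is judged then, once.
The state is a dict: "clock": time; "joints": joint angles; "dq": joint speeds; "joint_efforts": joint torques, N m; "position": TCP position; "ee_rot": TCP orientation; "force": force on the tool from outside, world axes, zero at the start; "ft_torque": the same for the moment, N m; "width": opening from 0.0 (shut) to 1.0 (fully open); "gripper_force": force on a finger pad.
Only numpy, scipy, OpenCV 4.12 (cv2) and the standard library are available. Lean on these libraries where they do the work, as an engineer would, in place of code of your own. Each camera call takes 0.05 s, during which the arm holds its last target. There are 200 camera calls.

## Working session

There is one attempt and no reset: what is moved stays moved. The work goes in short steps, Python scripts to look and compute and a tool call to move; the robot and the scene stay as the last step left them, time stands still between calls to the robot, and variables do not carry over. Pictures are saved under pics/ and viewed, at most 12 in all, crops included, and the job is handed in when it is done.

Besides the shell and the picture viewer there is one more tool, called after "Emit:" as name([rows], argument=value, ...), one row to a line, values as JSON. carry_out: Moves the arm, as the interface text tells. Shift numbers are shares of 0.025 m and turn numbers shares of 0.1 rad, none past 1 either way. Its arguments: {"type":"object","properties":{"commands":{"type":"array"},"squeeze":{"type":"number"}},"required":["commands"]}

```bash
mkdir -p pics; ls
cat > h.py <<'E'
import numpy as np, cv2
from cell import arm
from scipy.spatial.transform import Rotation as Ro
def grab(n):
    s=arm.observe(); im=arm.get_image(n); im['s']=s
    return im
def save(im,f,crop=None,sc=1):
    p=im['pixels'][:,:,::-1]
    if crop: x0,y0,x1,y1=crop; p=p[y0:y1,x0:x1]
    if sc!=1: p=cv2.resize(p,None,fx=sc,fy=sc,interpolation=cv2.INTER_CUBIC)
    cv2.imwrite('pics/'+f,p)
def cam(im):
    if 'R' in im: return np.array(im['R']),np.array(im['t'])
    T=np.array(im['tool_from_camera']); s=im['s']
    Rt=Ro.from_rotvec(s['ee_rot']).as_matrix()
    Rw=Rt@T[:3,:3]; c=Rt@T[:3,3]+np.array(s['position'])
    return Rw.T,-Rw.T@c
def slopes(im,uv):
    K=np.array(im['mtx']); k=float(np.ravel(im['k1'])[0])
    uv=np.atleast_2d(np.array(uv,float))
    d=np.c_[(uv[:,0]-K[0,2])/K[0,0],(uv[:,1]-K[1,2])/K[1,1]]
    p=d.copy()
    for _ in range(20): p=d/(1+k*(p**2).sum(1,keepdims=True))
    return p
def plane(im,uv,z):
    R,t=cam(im); p=slopes(im,uv); d=np.c_[p,np.ones(len(p))]@R; c=-R.T@t
    return c+d*((z-c[2])/d[:,2])[:,None]
def depth(im,uv):
    R,t=cam(im); p=slopes(im,uv); uv=np.atleast_2d(uv).astype(int)
    z=im['range_z'][uv[:,1],uv[:,0]]
    return (np.c_[p,np.ones(len(p))]*z[:,None]-t)@R
def cloud(im):
    v,u=np.mgrid[0:400,0:640]; uv=np.c_[u.ravel(),v.ravel()]
    return depth(im,uv).reshape(400,640,3)
E
python3 - <<'E'
from h import *
for n in('scene','side'):
    im=grab(n); save(im,n+'0.png'); np.savez('/tmp/'+n+'0.npz',**{k:v for k,v in im.items() if k!='s'})
    R,t=cam(im); print(n,-R.T@t)
print(arm.observe())
E
```

```text
pics
scene [ 1.19916217 -0.72070831  1.18810721]
side [-0.2354723   0.90573459  0.9972418 ]
{'clock': 0.1, 'joints': array([ 1.13944885,  0.43512046,  0.02495644,  1.57399394, -0.01160878,
        1.13397365, -0.07506465]), 'dq': array([-0.00066863, -0.00098064, -0.00111798, -0.00196247,  0.00065117,
        0.0024898 , -0.00027855]), 'joint_efforts': array([ 4.03298327e-03, -6.69130969e+01,  9.88321714e-01, -3.15149367e+01,
       -6.05589570e-02,  3.74049169e-02,  9.50584081e-05]), 'position': array([ 0.2016063 , -0.5911227 ,  0.22604835]), 'ee_rot': array([-3.09796018e+00, -5.13824424e-01,  5.13054267e-04]), 'force': array([-0.06793907, -0.37663587, -0.16435397]), 'ft_torque': array([ 0.00693967, -0.01554139,  0.07132228]), 'gripper_force': 0.0, 'width': 0.9974811777502309}
```

View pics/scene0.png

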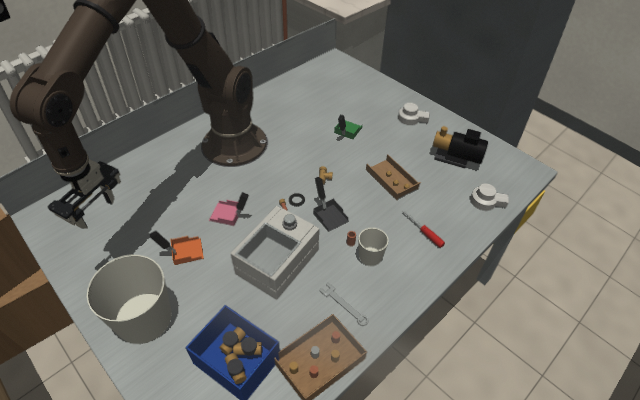

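View pics/side0.png

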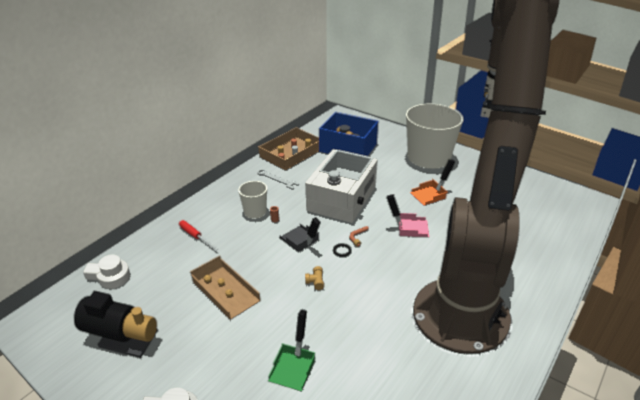

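Candidates in the scene picture are the dark scoop (331,212) and the pink (226,212), orange (187,250) and green (349,129) scoops. The trays are the narrow one with three nuts (392,177) and the large one with mixed parts (320,357). I choose the dark scoop and the narrow tray, and check both in a close crop while measuring.

Run:
```python
from h import *
S={n:dict(np.load(f'/tmp/{n}0.npz')) for n in('scene','side')}
a=cv2.resize(S['scene']['pixels'][140:270,270:430],None,fx=4.5,fy=4.5,interpolation=cv2.INTER_CUBIC)[:,:,::-1]
cv2.imwrite('pics/crop1.png',a)
c=cloud(S['scene'])
np.set_printoptions(precision=4,suppress=True)
def P(n,pts,z):
    print(n,plane(S[n],pts,z)[:,:2].round(3).tolist())
P('scene',[(331,215),(392,177),(290,222)],0)
P('side',[(300,237),(225,287),(333,178)],0)
print('depth',depth(S['scene'],[(331,215),(392,177),(290,215),(371,246),(351,239),(325,174),(297,199),(283,204),(421,229)]))
# cleaner top: points with z~0.11 
m=(abs(c[:,:,2]-.11)<.006); m[:190]=0; m[300:]=0; m[:,:225]=0; m[:,330:]=0
q=c[m][:,:2].astype(np.float32); print('cleaner',len(q),cv2.minAreaRect(q))
m=(abs(c[:,:,2]-.143)<.006); m[:200]=0; m[235:]=0; m[:,:275]=0; m[:,305:]=0
print('plunger',c[m].mean(0),m.sum())
```

```text
scene [[0.515, 0.018], [0.538, 0.305], [0.444, -0.102]]
side [[0.519, 0.002], [0.552, 0.285], [0.623, -0.314]]
depth [[ 0.518   0.014   0.0059]
 [ 0.5368  0.307  -0.002 ]
 [ 0.5142 -0.1585  0.1418]
 [ 0.6973  0.0123  0.0116]
 [ 0.6479 -0.0293  0.038 ]
 [ 0.3775  0.1228  0.0217]
 [ 0.3823 -0.0158 -0.0022]
 [ 0.3803 -0.0766  0.0171]
 [ 0.7642  0.1808  0.0132]]
cleaner 1823 ((0.4800608158111572, -0.2483924925327301), (0.2778249979019165, 0.2234521061182022), 12.940454483032227)
plunger [ 0.5211 -0.168   0.1413] 79
```

View pics/crop1.png

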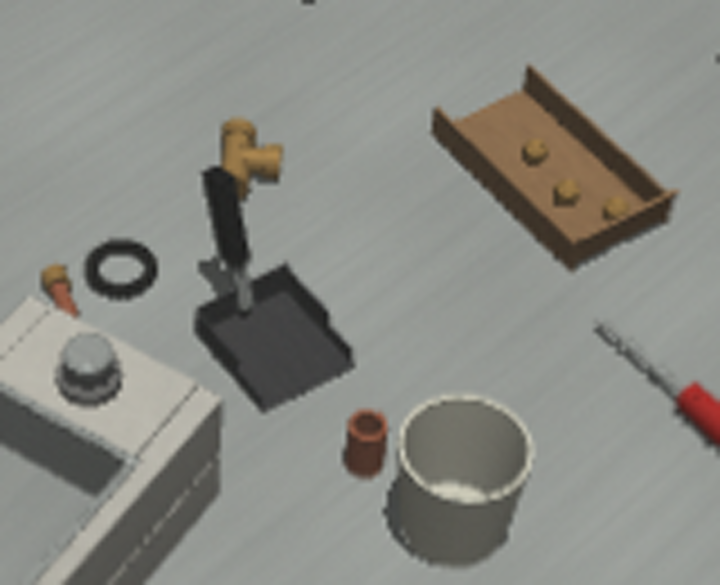

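The crop shows the dark steel scoop with its black handle at scene (324,190) and its lip towards (339,226). The narrow tray is open at upper left, with nuts near (389,174), (396,183) and (407,187). Next I fit poses from the point clouds.

```bash
cat > fit.py <<'E'
from h import *
np.set_printoptions(precision=4,suppress=True)
S={n:dict(np.load(f'/tmp/{n}0.npz')) for n in('scene','side')}
for n in S:
    im=S[n]; c=cloud(im); hsv=cv2.cvtColor(im['pixels'],cv2.COLOR_RGB2HSV).astype(int); H,s,V=hsv[...,0],hsv[...,1],hsv[...,2]
    X,Y,Z=c[...,0],c[...,1],c[...,2]
    def rect(m,name):
        k,l,st,_=cv2.connectedComponentsWithStats(m.astype(np.uint8)); 
        if k<2: print(n,name,'none');return
        i=1+st[1:,4].argmax(); q=c[l==i]; r=cv2.minAreaRect(q[:,:2].astype(np.float32))
        print(n,name,len(q),np.round(r[0],4),np.round(r[1],4),round(r[2],1),'mean',q.mean(0))
    box=lambda x0,x1,y0,y1:(X>x0)&(X<x1)&(Y>y0)&(Y<y1)
    rect(box(.35,.65,-.4,-.07)&(abs(Z-.11)<.008),'cleaner top')
    rect(box(.35,.65,-.4,-.07)&(abs(Z-.05)<.008),'tank floor')
    rect(box(.45,.6,-.25,-.1)&(abs(Z-.143)<.006),'plunger')
    dark=(V<85)&(s<90)
    rect(box(.4,.62,-.06,.12)&(V<100)&(s<80)&(Z<.012),'scoop pan')
    rect(box(.35,.62,-.06,.12)&dark&(Z>.05)&(Z<.16),'handle')
    br=(s>70)&(H>5)&(H<25)&box(.4,.75,.2,.45)
    rect(br&(Z<.06),'tray all'); rect(br&(abs(Z-.003)<.005),'tray floor')
    m=br&(Z>.013)&(Z<.026)
    # nuts
    nut=(br&(s>125)).astype(np.uint8)
    k,l,st,ce=cv2.connectedComponentsWithStats(nut)
    for i in range(1,k):
        if st[i,4]>6: print(n,'nut?',st[i],ce[i],c[l==i].mean(0),plane(im,[ce[i]],.011)[0])
    for nm,p in {'a':(0,0)}.items(): pass
E
python3 fit.py
```

```text
scene cleaner top 1881 [ 0.5352 -0.2354] [0.1632 0.2249] 12.5 mean [ 0.5379 -0.2238  0.109 ]
scene tank floor 920 [ 0.5238 -0.2584] [0.0958 0.1057] 12.2 mean [ 0.5236 -0.2578  0.0501]
scene plunger 79 [ 0.5208 -0.1682] [0.0293 0.0331] 48.8 mean [ 0.5211 -0.168   0.1413]
scene scoop pan 544 [0.5215 0.0125] [0.0913 0.094 ] 80.1 mean [0.5221 0.0119 0.0021]
scene handle 142 [0.4561 0.0189] [0.018  0.0466] 83.0 mean [0.4586 0.0175 0.089 ]
scene tray all 1116 [0.548  0.3042] [0.1298 0.1853] 79.9 mean [0.5473 0.2977 0.0111]
scene tray floor 527 [0.5348 0.309 ] [0.0828 0.1571] 79.3 mean [0.5328 0.3089 0.0029]
scene nut? [387 171   5   4  14] [388.8571 172.4286] [0.5259 0.2982 0.0192] [0.5211 0.3054 0.011 ]
scene nut? [393 180   6   4  16] [395.6875 181.5   ] [0.571  0.2827 0.0174] [0.5676 0.2882 0.011 ]
scene nut? [404 184   6   4  16] [406.25  185.375] [0.6092 0.2946 0.0184] [0.6055 0.301  0.011 ]
side cleaner top 1259 [ 0.531  -0.2323] [0.1629 0.2287] 12.4 mean [ 0.5207 -0.2083  0.1093]
side tank floor 217 [ 0.5022 -0.1311] [0.164  0.0443] 26.0 mean [ 0.4982 -0.132   0.0496]
side plunger 57 [ 0.5135 -0.1628] [0.0304 0.0294] 34.9 mean [ 0.5138 -0.1627  0.1419]
side scoop pan 402 [0.4919 0.0161] [0.0854 0.1401] 78.5 mean [0.5146 0.0108 0.0027]
side handle 155 [0.4494 0.0263] [0.017  0.0443] 81.8 mean [0.4474 0.0293 0.0884]
side tray all 2224 [0.5423 0.2962] [0.1    0.1875] 79.6 mean [0.5456 0.2917 0.01  ]
side tray floor 1361 [0.5382 0.2925] [0.093  0.1806] 77.1 mean [0.5309 0.2911 0.0032]
side nut? [204 275   7   7  42] [207.0476 277.9286] [0.6022 0.3011 0.017 ] [0.6073 0.2974 0.011 ]
side nut? [218 278   6   7  35] [220.5714 281.2286] [0.5639 0.2876 0.0168] [0.5686 0.2839 0.011 ]
side nut? [226 290   6   7  35] [228.5714 292.7714] [0.5169 0.3048 0.0165] [0.5211 0.3014 0.011 ]
```

```bash
cat > plan.py <<'E'
from h import *
def tool(yaw_deg,pitch):   # scoop-x heading, pitch = tip forward of vertical (rad); tool x = -scoop x
    a=np.radians(yaw_deg); s=np.array([np.cos(a),np.sin(a),0]); k=np.array([0,0,1.])
    z=np.sin(pitch)*s-np.cos(pitch)*k; x=-(np.cos(pitch)*s+np.sin(pitch)*k)
    return Ro.from_matrix(np.c_[x,np.cross(z,x),z])
def rows(way,g,start=None,vmax=.95,n=None):
    s=arm.observe()
    p=np.array(s['position']) if start is None else start[0]; R=Ro.from_rotvec(s['ee_rot']) if start is None else start[1]
    out=[]
    for (P,Q) in way:
        p0,R0=p.copy(),R; dv=(R0.inv()*Q).as_rotvec()
        N=int(np.ceil(max(np.linalg.norm(P-p)/.025/vmax,np.linalg.norm(dv)/.1/vmax,1)))
        if n: N=max(N,n)
        for i in range(1,N+1):
            tp=p0+(P-p0)*i/N; tR=R0*Ro.from_rotvec(dv*i/N)
            sh=np.clip(np.round(R.inv().apply(tp-p)/.025,2),-1,1); tu=np.clip(np.round((R.inv()*tR).as_rotvec()/.1,2),-1,1)
            p=p+R.apply(sh*.025); R=R*Ro.from_rotvec(tu*.1)
            out.append([g]+(sh+0.).tolist()+(tu+0.).tolist())
    for i in range(0,len(out),8): print(str(out[i:i+8]).replace(' ',''))
    print(len(out),'end',p.round(4),R.as_rotvec().round(3))
    return p,R
E
python3 - <<'E'
from plan import *
T=tool(-9.5,.2); z=T.as_matrix()[:,2]
G=np.array([.449,.025,.092])+.019*z
s=arm.observe(); R0=Ro.from_rotvec(s['ee_rot'])
# force turn upward in yaw: intermediate yaw
mid=np.array([.35,-.25,.27])
rows([(mid,tool(-90+9.5,0.05)*Ro.identity()),(G-.12*z,T)],1)
print(tool(-80,.05).as_matrix()[:,0], R0.as_matrix()[:,0])
E
```

```text
[[1,0.63,-0.69,-0.11,-0.02,-0.03,-0.88],[1,0.68,-0.63,-0.11,-0.03,-0.02,-0.88],[1,0.74,-0.56,-0.12,-0.02,-0.03,-0.88],[1,0.78,-0.5,-0.12,-0.02,-0.03,-0.88],[1,0.82,-0.43,-0.12,-0.02,-0.02,-0.88],[1,0.86,-0.36,-0.12,-0.03,-0.03,-0.88],[1,0.89,-0.27,-0.13,-0.02,-0.03,-0.88],[1,0.9,-0.2,-0.13,-0.02,-0.02,-0.88]]
[[1,0.92,-0.12,-0.14,-0.03,-0.03,-0.88],[1,0.93,-0.03,-0.13,-0.02,-0.02,-0.88],[1,0.92,0.04,-0.14,-0.02,-0.03,-0.88],[1,0.92,0.13,-0.14,-0.02,-0.03,-0.88],[1,0.9,0.21,-0.15,-0.03,-0.02,-0.88],[1,0.88,0.28,-0.14,-0.02,-0.03,-0.88],[1,0.85,0.37,-0.15,-0.02,-0.03,-0.88],[1,0.82,0.43,-0.14,-0.02,-0.02,-0.88]]
[[1,0.76,0.36,0.19,-0.11,-0.09,-0.88],[1,0.72,0.41,0.18,-0.11,-0.1,-0.88],[1,0.69,0.48,0.19,-0.11,-0.09,-0.88],[1,0.64,0.54,0.18,-0.11,-0.09,-0.87],[1,0.6,0.58,0.18,-0.11,-0.1,-0.88],[1,0.54,0.64,0.19,-0.11,-0.09,-0.88],[1,0.49,0.68,0.19,-0.11,-0.1,-0.88],[1,0.43,0.72,0.19,-0.11,-0.09,-0.88]]
[[1,0.37,0.75,0.19,-0.12,-0.09,-0.88],[1,0.3,0.77,0.2,-0.11,-0.1,-0.88],[1,0.23,0.8,0.21,-0.11,-0.09,-0.87],[1,0.17,0.81,0.21,-0.11,-0.09,-0.88],[1,0.09,0.83,0.22,-0.11,-0.1,-0.88],[1,0.03,0.82,0.23,-0.11,-0.09,-0.88]]
30 end [0.4291 0.0283 0.1911] [ 0.244  2.932 -0.024]
[-0.17343116  0.983577   -0.04997917] [ 9.46454579e-01  3.22836985e-01 -1.07952423e-04]
```

Emit:
carry_out([
  [1,0.63,-0.69,-0.11,-0.02,-0.03,-0.88],
  [1,0.68,-0.63,-0.11,-0.03,-0.02,-0.88],
  [1,0.74,-0.56,-0.12,-0.02,-0.03,-0.88],
  [1,0.78,-0.5,-0.12,-0.02,-0.03,-0.88],
  [1,0.82,-0.43,-0.12,-0.02,-0.02,-0.88],
  [1,0.86,-0.36,-0.12,-0.03,-0.03,-0.88],
  [1,0.89,-0.27,-0.13,-0.02,-0.03,-0.88],
  [1,0.9,-0.2,-0.13,-0.02,-0.02,-0.88],
])

```text
clock: 0.9
position: [0.2761, -0.4199, 0.2483]
ee_rot: [2.711, 1.546, -0.028]
force: [1.0, 0.4, -1.2]
width: 0.999
gripper_force: 0.0
```

Emit:
carry_out([
  [1,0.92,-0.12,-0.14,-0.03,-0.03,-0.88],
  [1,0.93,-0.03,-0.13,-0.02,-0.02,-0.88],
  [1,0.92,0.04,-0.14,-0.02,-0.03,-0.88],
  [1,0.92,0.13,-0.14,-0.02,-0.03,-0.88],
  [1,0.9,0.21,-0.15,-0.03,-0.02,-0.88],
  [1,0.88,0.28,-0.14,-0.02,-0.03,-0.88],
  [1,0.85,0.37,-0.15,-0.02,-0.03,-0.88],
  [1,0.82,0.43,-0.14,-0.02,-0.02,-0.88],
])

```text
clock: 1.7
position: [0.3501, -0.2493, 0.2701]
ee_rot: [2.0, 2.372, -0.052]
force: [0.4, 0.5, 0.0]
width: 0.999
gripper_force: 0.0
```

Emit:
carry_out([
  [1,0.76,0.36,0.19,-0.11,-0.09,-0.88],
  [1,0.72,0.41,0.18,-0.11,-0.1,-0.88],
  [1,0.69,0.48,0.19,-0.11,-0.09,-0.88],
  [1,0.64,0.54,0.18,-0.11,-0.09,-0.87],
  [1,0.6,0.58,0.18,-0.11,-0.1,-0.88],
  [1,0.54,0.64,0.19,-0.11,-0.09,-0.88],
  [1,0.49,0.68,0.19,-0.11,-0.1,-0.88],
  [1,0.43,0.72,0.19,-0.11,-0.09,-0.88],
])

```text
clock: 2.5
position: [0.3957, -0.0902, 0.2245]
ee_rot: [1.02, 2.825, -0.039]
force: [0.3, 0.3, -0.3]
width: 1.002
gripper_force: 0.0
```

Emit:
carry_out([
  [1,0.37,0.75,0.19,-0.12,-0.09,-0.88],
  [1,0.3,0.77,0.2,-0.11,-0.1,-0.88],
  [1,0.23,0.8,0.21,-0.11,-0.09,-0.87],
  [1,0.17,0.81,0.21,-0.11,-0.09,-0.88],
  [1,0.09,0.83,0.22,-0.11,-0.1,-0.88],
  [1,0.03,0.82,0.23,-0.11,-0.09,-0.88],
  [1,0,0,0,0,0,0],
])

```text
clock: 3.2
position: [0.4295, 0.0309, 0.1905]
ee_rot: [0.231, 2.932, -0.023]
force: [0.3, -1.1, -0.5]
width: 1.0
gripper_force: 0.0
```

Run:
```python
from h import *
im=grab('wrist'); save(im,'w1.png'); print(im['s']['joints'].round(2),im['s']['position'],im['s']['ee_rot'])
c=cloud(im); V=im['pixels'].max(2); np.set_printoptions(precision=4,suppress=True)
m=(V<70)&(c[...,2]>.06)&(c[...,2]<.13)&(abs(c[...,0]-.45)<.06)&(abs(c[...,1]-.025)<.03)
for z in(.08,.09,.1,.11):
    q=c[m&(abs(c[...,2]-z)<.005)]; print(z,len(q),q.mean(0) if len(q) else '', q.min(0) if len(q) else '',q.max(0) if len(q) else '')
```

```text
[ 0.48  0.12 -0.79  2.17  0.27  0.72  0.93] [0.42954167 0.03093388 0.19046222] [ 0.23075323  2.93229996 -0.0234445 ]
0.08 34 [0.4399 0.026  0.0802] [0.4374 0.0185 0.0752] [0.4433 0.033  0.0848]
0.09 27 [0.4363 0.0268 0.0908] [0.4347 0.019  0.0863] [0.4397 0.0335 0.0949]
0.1 32 [0.433  0.0274 0.0998] [0.4307 0.0204 0.0951] [0.4359 0.0348 0.1049]
0.11 255 [0.4324 0.0273 0.1127] [0.4277 0.0182 0.1055] [0.4428 0.0351 0.115 ]
```

View pics/w1.png

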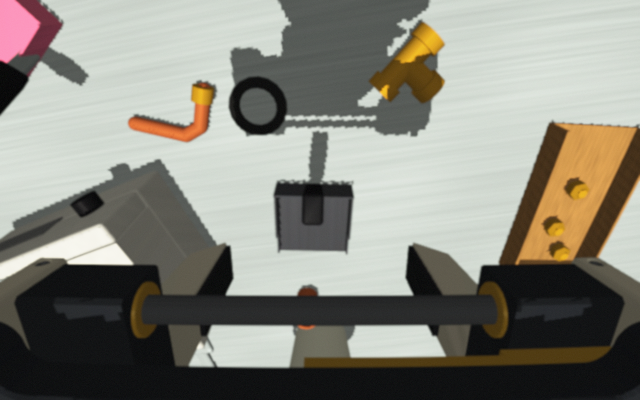

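The wrist picture shows the scoop centred at (313,215) with its handle top at (313,205), square to the tool. The measured grip is (0.449, 0.025, 0.092), matching the estimate. The tray's nuts are at (577,189), (553,227) and (559,252).

Run:
```python
from plan import *
T=tool(-9.5,.2); z=T.as_matrix()[:,2]
G=np.array([.449,.025,.092])+.019*z
rows([(G,T)],1,n=8)
im=grab('wrist'); c=cloud(im); px=im['pixels']; hsv=cv2.cvtColor(px,cv2.COLOR_RGB2HSV).astype(int)
m=(hsv[...,2]<110)&(hsv[...,1]<80)&(c[...,2]<.007)&(abs(c[...,0]-.52)<.06)&(abs(c[...,1]-.013)<.06)
m=m.astype(np.uint8); k,l,st,_=cv2.connectedComponentsWithStats(m); q=c[l==1+st[1:,4].argmax()]
print(cv2.minAreaRect(q[:,:2].astype(np.float32)),len(q))
```

```text
[[1,0.0,-0.01,0.6,0.0,0.0,0.01],[1,0.0,0.0,0.6,0.0,0.0,0.0],[1,0.0,-0.01,0.59,0.0,0.0,0.01],[1,0.0,0.0,0.6,0.0,0.0,0.0],[1,-0.01,-0.01,0.6,0.0,0.0,0.01],[1,0.0,0.0,0.6,0.0,0.0,0.0],[1,0.0,-0.01,0.6,0.0,0.0,0.01],[1,0.0,-0.01,0.6,0.0,0.0,0.0]]
8 end [0.4528 0.0243 0.0733] [ 0.243  2.932 -0.024]
((0.5252307653427124, 0.010611999779939651), (0.07713966071605682, 0.07539144158363342), 79.53871154785156) 2928
```

Emit:
carry_out([
  [1,0,-0.01,0.6,0,0,0.08],
  [1,0,0,0.6,0,0,0.08],
  [1,0,-0.01,0.6,0,0,0],
  [1,0,0,0.6,0,0,0],
  [1,0,-0.01,0.6,0,0,0],
  [1,0,0,0.6,0,0,0],
  [1,0,-0.01,0.6,0,0,0],
  [1,0,-0.01,0.6,0,0,0],
])

```text
clock: 4.1
position: [0.453, 0.0215, 0.073]
ee_rot: [0.27, 2.929, -0.025]
force: [0.0, -0.5, -0.2]
width: 1.003
gripper_force: 0.0
```

Emit:
carry_out([
  [1,0,0,0,0,0,0],
  [0,0,0,0,0,0,0],
  [0,0,0,0,0,0,0],
  [0,0,0,0,0,0,0],
  [0,0,0,0,0,0,0],
  [0,0,0,0,0,0,0],
], squeeze=50)

```text
clock: 4.7
position: [0.4529, 0.0224, 0.0739]
ee_rot: [0.267, 2.928, -0.024]
force: [0.4, -0.7, 0.3]
width: 0.615
gripper_force: 0.0
```

Emit:
carry_out([
  [0,0,0,0,0,0,0],
  [0,0,0,0,0,0,0],
  [0,0,0,0,0,0,0],
  [0,0,0,0,0,0,0],
  [0,0,0,0,0,0,0],
  [0,0,0,0,0,0,0],
  [0,0,0,0,0,0,0],
], squeeze=50)

```text
clock: 5.4
position: [0.4527, 0.0225, 0.0735]
ee_rot: [0.267, 2.929, -0.024]
force: [-0.0, -0.6, 0.3]
width: 0.172
gripper_force: 50.0
```

Run:
```python
from h import *
s=arm.observe(); print(s)
```

```text
{'clock': 5.4, 'joints': array([ 0.25656145,  0.35577578, -0.59091005,  2.28090481,  0.67149653,
        0.46659592,  0.5112353 ]), 'dq': array([-0.00087077,  0.00065736,  0.00035786, -0.00130298, -0.00160113,
       -0.00054348,  0.00015145]), 'joint_efforts': array([-7.22125126e-02, -4.36464572e+01, -4.76666585e+00, -1.92209798e+01,
        4.54460112e-01, -6.86270390e-01,  7.70013663e-03]), 'position': array([0.45267602, 0.02249552, 0.07349571]), 'ee_rot': array([ 0.26690861,  2.92914866, -0.0238464 ]), 'force': array([-0.0194627 , -0.558705  ,  0.31875295]), 'ft_torque': array([-0.0079385 ,  0.11120455, -0.01718356]), 'gripper_force': 49.99584496021271, 'width': 0.17222317272421508}
```

Run:
```python
from h import *
np.set_printoptions(precision=4,suppress=True)
yaw=np.radians(-10.4); s=np.array([np.cos(yaw),np.sin(yaw)]); v=np.array([-s[1],s[0]]); O=np.array([.5385,.297])
for n in('scene','side','wrist'):
    im=grab(n); c=cloud(im); hsv=cv2.cvtColor(im['pixels'],cv2.COLOR_RGB2HSV).astype(int)
    m=(hsv[...,1]>60)&(hsv[...,0]>5)&(hsv[...,0]<25)
    q=c[m]; L=np.c_[(q[:,:2]-O)@s,(q[:,:2]-O)@v,q[:,2]]
    L=L[(abs(L[:,0])<.13)&(abs(L[:,1])<.08)&(L[:,2]<.06)&(L[:,2]>-.02)]
    print(n,len(L))
    if len(L)<50: continue
    for sg in(-1,1):
        w=L[(L[:,1]*sg>.035)&(L[:,2]>.012)&(L[:,2]<.036)&(L[:,0]<.08)&(L[:,0]>-.085)]
        if len(w)>15:
            f=np.polyfit(w[:,0],w[:,1],1); print('  wall',sg,len(w),'slope deg',np.degrees(f[0]).round(2),'y at 0',f[1].round(4),'z',w[:,2].mean().round(3), 'x range',np.percentile(w[:,0],[2,98]))
    e=L[(L[:,0]>.078)&(abs(L[:,1])<.035)&(L[:,2]>.008)]
    if len(e)>15: f=np.polyfit(e[:,2],e[:,0],1); print('  end',len(e),'x at z=.003',np.polyval(f,.003).round(4),'slope',f[0].round(3), 'across', np.polyfit(e[:,1],e[:,0]-np.polyval(f,e[:,2]),1)[0].round(3))
    fl=L[(L[:,2]<.009)]; print('  floor x',np.percentile(fl[:,0],[1,99]),'y',np.percentile(fl[:,1],[1,99]))
```

```text
scene 1140
  wall -1 143 slope deg -0.01 y at 0 -0.0498 z 0.022 x range [-0.0796  0.0776]
  wall 1 141 slope deg -0.19 y at 0 0.0453 z 0.022 x range [-0.0802  0.0788]
  end 68 x at z=.003 0.0909 slope 0.184 across 0.01
  floor x [-0.0828  0.0869] y [-0.0518  0.0484]
side 2256
  wall -1 167 slope deg -0.39 y at 0 -0.0469 z 0.022 x range [-0.0832  0.0759]
  wall 1 184 slope deg -0.31 y at 0 0.0477 z 0.023 x range [-0.0816  0.0753]
  end 236 x at z=.003 0.0849 slope 0.192 across 0.017
  floor x [-0.0866  0.087 ] y [-0.0483  0.0374]
wrist 1773
  wall -1 765 slope deg 0.03 y at 0 -0.0486 z 0.02 x range [-0.0165  0.02  ]
  floor x [-0.0396  0.0446] y [-0.0501 -0.0088]
```

```bash
cat > sp.py <<'E'
from plan import *
def M(R,p): A=np.eye(4); A[:3,:3]=R; A[:3,3]=p; return A
# grasp: tool and scoop poses
TG=M(Ro.from_rotvec([0.26690861,2.92914866,-0.0238464]).as_matrix(),[0.45267602,0.02249552,0.07349571])
SG=M(Ro.from_euler('z',-10.4,degrees=True).as_matrix(),[.5188,.0104,0])
S2T=np.linalg.inv(SG)@TG
TR=M(Ro.from_euler('z',-10.6,degrees=True).as_matrix(),[.5389,.2962,0])
CL=M(Ro.from_euler('z',12.5,degrees=True).as_matrix(),[.533,-.234,0])
def sc(frame,x,y,z,up=0,yaw=0):  # scoop pose in frame, up = lip-up deg
    return frame@M(Ro.from_euler('ZY',[yaw,-up],degrees=True).as_matrix(),[x,y,z])
def tp(S): A=S@S2T; return A[:3,3],Ro.from_matrix(A[:3,:3])
def now():
    s=arm.observe(); A=M(Ro.from_rotvec(s['ee_rot']).as_matrix(),s['position'])@np.linalg.inv(S2T); return A
def inframe(F):
    A=np.linalg.inv(F)@now(); print('scoop in frame',A[:3,3].round(4),'ypr',Ro.from_matrix(A[:3,:3]).as_euler('ZYX',degrees=True).round(1))
E
python3 - <<'E'
from sp import *
a=rows([tp(sc(SG,0,0,.06))],0,n=4)
a=rows([tp(sc(TR,-.10,0,.05))],0,start=a)
a=rows([tp(sc(TR,-.10,0,.0035))],0,start=a,n=5)
E
```

```text
[[0,-0.12,0.0,-0.59,0.0,0.0,0.0],[0,-0.12,0.0,-0.59,0.0,0.0,0.0],[0,-0.12,0.0,-0.58,0.0,0.0,0.0],[0,-0.12,0.01,-0.59,0.0,0.0,0.0]]
4 end [0.4527 0.0226 0.1335] [ 0.267  2.929 -0.024]
[[0,0.38,0.81,-0.05,0.0,0.0,0.0],[0,0.37,0.82,-0.04,0.0,0.0,0.0],[0,0.38,0.81,-0.05,0.0,0.0,0.01],[0,0.37,0.82,-0.04,0.0,0.0,0.0],[0,0.38,0.81,-0.05,0.0,0.0,0.0],[0,0.37,0.82,-0.04,0.0,0.0,0.0],[0,0.38,0.81,-0.05,0.0,0.0,0.01],[0,0.38,0.82,-0.04,0.0,0.0,0.0]]
[[0,0.37,0.81,-0.05,0.0,0.0,0.0],[0,0.38,0.81,-0.05,0.01,0.0,0.0],[0,0.38,0.82,-0.04,0.0,0.0,0.01],[0,0.38,0.81,-0.05,0.0,0.0,0.0],[0,0.37,0.82,-0.05,0.0,0.0,0.0],[0,0.38,0.81,-0.04,0.0,0.0,0.0]]
14 end [0.3745 0.327  0.1235] [ 0.272  2.929 -0.025]
[[0,0.07,0.0,0.36,0.0,0.0,0.0],[0,0.08,0.0,0.37,0.0,0.0,0.0],[0,0.07,0.0,0.36,0.0,0.0,0.0],[0,0.08,0.0,0.37,0.0,0.0,0.0],[0,0.07,0.0,0.36,0.0,0.0,0.0]]
5 end [0.3746 0.327  0.077 ] [ 0.272  2.929 -0.025]
```

Emit:
carry_out([
  [0,-0.12,0,-0.59,0,0,0],
  [0,-0.12,0,-0.59,0,0,0],
  [0,-0.12,0,-0.59,0,0,0],
  [0,-0.12,0,-0.59,0,0,0],
])

```text
clock: 5.95
position: [0.4522, 0.0224, 0.134]
ee_rot: [0.267, 2.93, -0.024]
force: [-0.6, -0.6, -1.3]
width: 0.168
gripper_force: 50.0
```

Emit:
carry_out([
  [0,0.38,0.81,-0.05,0,0,0],
  [0,0.38,0.81,-0.05,0,0,0],
  [0,0.38,0.81,-0.05,0,0,0.01],
  [0,0.38,0.82,-0.04,0,0,0],
  [0,0.38,0.82,-0.04,0,0,0],
  [0,0.37,0.82,-0.04,0,0,0],
  [0,0.38,0.81,-0.05,0,0,0.01],
  [0,0.38,0.82,-0.04,0,0,0],
])

```text
clock: 6.75
position: [0.4069, 0.1972, 0.1276]
ee_rot: [0.27, 2.929, -0.024]
force: [0.7, 0.6, -0.7]
width: 0.172
gripper_force: 50.0
```

Emit:
carry_out([
  [0,0.38,0.81,-0.05,0,0,0],
  [0,0.38,0.81,-0.05,0.01,0,0],
  [0,0.38,0.82,-0.04,0,0,0.01],
  [0,0.38,0.81,-0.05,0,0,0],
  [0,0.37,0.82,-0.05,0,0,0],
  [0,0.37,0.81,-0.04,0,0,0],
  [0,0,0,0,0,0,0],
])

```text
clock: 7.45
position: [0.3727, 0.3303, 0.1236]
ee_rot: [0.266, 2.93, -0.02]
force: [0.5, -0.4, -1.7]
width: 0.171
gripper_force: 50.0
```

Run:
```python
from sp import *
inframe(TR); print(arm.observe()['joints'].round(2))
a=rows([tp(sc(TR,-.10,0,.0035))],0,n=5)
im=grab('scene'); save(im,'s2.png',(290,120,450,240),4.5)
```

```text
scoop in frame [-0.1025  0.0035  0.0501] ypr [0.2 0.1 0.1]
[-0.38  0.4  -0.74  2.06  0.65  0.82 -0.14]
[[0,0.06,-0.03,0.37,0.01,0.0,0.01],[0,0.05,-0.02,0.37,0.0,-0.01,0.0],[0,0.06,-0.03,0.37,0.01,0.0,0.01],[0,0.05,-0.02,0.37,0.0,0.0,0.01],[0,0.06,-0.03,0.37,0.01,0.0,0.01]]
5 end [0.3744 0.3269 0.0769] [ 0.273  2.929 -0.024]
```

View pics/s2.png

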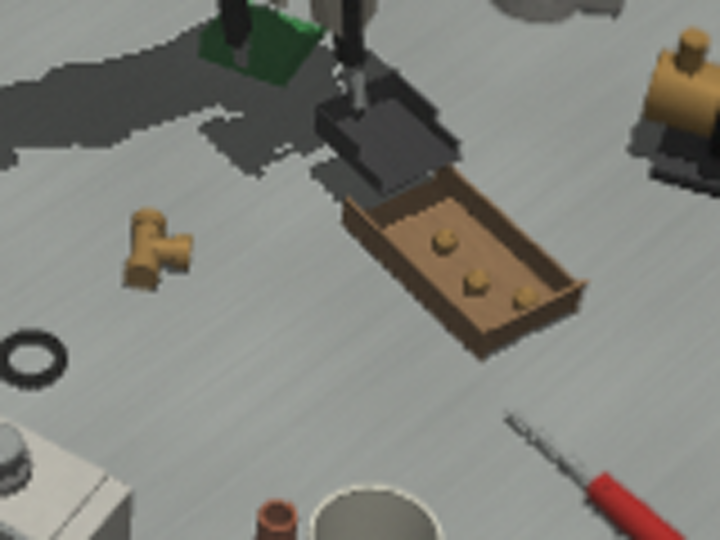

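The crop shows the scoop held level over the tray's open end at (400,130), aligned with it, with the nuts untouched at (445,242), (476,282) and (526,297). The green scoop at (260,45) looks close, so I check clearance first.

Run:
```python
from sp import *
np.set_printoptions(precision=3,suppress=True)
for n in('scene','side'):
    im=dict(np.load(f'/tmp/{n}0.npz')); c=cloud(im); hsv=cv2.cvtColor(im['pixels'],cv2.COLOR_RGB2HSV).astype(int)
    g=(hsv[...,1]>100)&(abs(hsv[...,0]-65)<20)&(c[...,2]<.2)&(abs(c[...,0]-.35)<.3)&(c[...,1]>.2); q=c[g]; print(n,'green',q.mean(0),q.min(0),q.max(0))
    d=(hsv[...,2]<70)&(c[...,2]>.03)&(c[...,2]<.14)&(np.hypot(c[...,0]-q[:,0].mean(),c[...,1]-q[:,1].mean())<.12); q=c[d]; print('handle',len(q),q.mean(0),q.min(0),q.max(0))
```

```text
scene green [0.247 0.393 0.006] [ 0.198  0.332 -0.007] [0.3   0.429 0.038]
handle 93 [0.269 0.315 0.082] [0.236 0.294 0.03 ] [0.28  0.343 0.122]
side green [0.244 0.38  0.005] [ 0.191  0.331 -0.004] [0.293 0.436 0.033]
handle 218 [0.258 0.325 0.09 ] [0.25  0.303 0.047] [0.27  0.341 0.122]
```

Emit:
carry_out([
  [0,-0.02,-0.03,0.37,0.01,0,0.01],
  [0,-0.02,-0.03,0.37,0,0,0.01],
  [0,-0.02,-0.03,0.37,0.01,0,0.01],
  [0,-0.02,-0.03,0.35,0,0,0],
  [0,-0.02,-0.03,0.2,0,0,0],
  [0,0,0,0,0,0,0],
])

```text
clock: 8.1
position: [0.3838, 0.3206, 0.0826]
ee_rot: [0.277, 2.929, -0.029]
force: [-0.4, 1.0, -1.7]
width: 0.168
gripper_force: 50.0
```

Run:
```python
from sp import *
inframe(TR); print(arm.observe()['force'],arm.observe()['width'])
x0=(np.linalg.inv(TR)@now())[0,3]
a=rows([tp(sc(TR,-.02,0,.0035))],0,n=8)
```

```text
scoop in frame [-0.0898 -0.0049  0.009 ] ypr [-0.2  0.  -0.2]
[-0.37082513  1.03933196 -1.7042623 ] 0.16820502463795964
[[0,-0.34,0.02,0.1,0.0,0.0,0.0],[0,-0.33,0.03,0.09,-0.01,0.0,-0.01],[0,-0.34,0.02,0.1,0.0,0.0,0.0],[0,-0.33,0.02,0.1,-0.01,0.0,0.0],[0,-0.34,0.03,0.09,0.0,0.0,-0.01],[0,-0.34,0.02,0.1,0.0,-0.01,0.0],[0,-0.33,0.02,0.1,-0.01,0.0,0.0],[0,-0.34,0.02,0.09,0.0,0.0,-0.01]]
8 end [0.4532 0.3121 0.0771] [ 0.272  2.929 -0.025]
```

Emit:
carry_out([
  [0,0,0,0,0,0,0],
  [0,0,0,0,0,0,0],
  [0,0,0,0,0,0,0],
])

```text
clock: 8.4
position: [0.3839, 0.3214, 0.0838]
ee_rot: [0.276, 2.928, -0.027]
force: [0.0, 1.2, -1.8]
width: 0.172
gripper_force: 50.0
```

Run:
```python
from sp import *
inframe(TR); print(arm.observe()['force'],arm.observe()['width'])
a=rows([tp(sc(TR,-.088,0,.0035))],0,n=3)
a=rows([tp(sc(TR,-.02,0,.0035))],0,n=8,start=a)
```

```text
scoop in frame [-0.0897 -0.004   0.0103] ypr [-0.2 -0.  -0.1]
[ 0.00529234  1.21059366 -1.75395738] 0.1723243778508778
[[0,0.0,0.05,0.09,-0.01,0.0,-0.01],[0,-0.01,0.05,0.1,0.0,0.0,-0.01],[0,0.0,0.05,0.09,-0.01,0.0,-0.01]]
3 end [0.3862 0.3248 0.077 ] [ 0.271  2.928 -0.024]
[[0,-0.33,0.0,0.07,0.0,0.0,0.0],[0,-0.34,0.0,0.07,0.0,0.0,0.0],[0,-0.33,0.0,0.06,0.0,0.0,0.0],[0,-0.33,0.0,0.07,0.0,0.0,0.0],[0,-0.34,0.0,0.07,0.0,0.0,0.0],[0,-0.33,0.0,0.07,0.0,0.0,0.0],[0,-0.34,0.0,0.07,0.0,0.0,0.0],[0,-0.33,0.0,0.06,0.0,0.0,0.0]]
8 end [0.4532 0.3123 0.0771] [ 0.271  2.928 -0.024]
```

Emit:
carry_out([
  [0,0,0.05,0.09,-0.01,0,-0.01],
  [0,0,0.05,0.1,0,0,-0.01],
  [0,0,0.05,0.08,-0.01,0,-0.01],
  [0,0,0,0,0,0,0],
  [0,0,0,0,0,0,0],
])

```text
clock: 8.9
position: [0.3858, 0.3247, 0.0767]
ee_rot: [0.271, 2.929, -0.025]
force: [-1.0, -0.3, -1.2]
width: 0.173
gripper_force: 50.0
```

Run:
```python
from sp import *
inframe(TR); print(arm.observe()['force'],arm.observe()['width'])
a=rows([tp(sc(TR,-.01,0,.003))],0,n=8)
a=rows([tp(sc(TR,.04,0,.003))],0,n=8,start=a)
```

```text
scoop in frame [-0.0885 -0.0001  0.0032] ypr [ 0.  0. -0.]
[-1.00293514 -0.34603663 -1.16594477] 0.1734264280049802
[[0,-0.38,0.0,0.08,0.0,0.0,0.0],[0,-0.39,0.0,0.08,0.0,0.0,0.0],[0,-0.38,0.0,0.08,0.0,0.0,0.0],[0,-0.39,0.0,0.08,0.0,0.0,0.0],[0,-0.38,0.0,0.08,0.0,0.0,0.0],[0,-0.39,0.0,0.08,0.0,0.0,0.0],[0,-0.38,0.0,0.08,0.0,0.0,0.0],[0,-0.38,0.0,0.08,0.0,0.0,0.0]]
8 end [0.4629 0.3103 0.0764] [ 0.271  2.929 -0.025]
[[0,-0.25,0.0,0.05,0.0,0.0,0.0],[0,-0.24,0.0,0.05,0.0,0.0,0.0],[0,-0.25,0.0,0.05,0.0,0.0,0.0],[0,-0.24,0.0,0.05,0.0,0.0,0.0],[0,-0.25,0.0,0.05,0.0,0.0,0.0],[0,-0.24,0.0,0.05,0.0,0.0,0.0],[0,-0.25,0.0,0.05,0.0,0.0,0.0],[0,-0.24,0.0,0.04,0.0,0.0,0.0]]
8 end [0.512  0.3011 0.0766] [ 0.271  2.929 -0.025]
```

Emit:
carry_out([
  [0,-0.38,0,0.08,0,0,0],
  [0,-0.39,0,0.08,0,0,0],
  [0,-0.38,0,0.08,0,0,0],
  [0,-0.39,0,0.08,0,0,0],
  [0,-0.38,0,0.08,0,0,0],
  [0,-0.39,0,0.08,0,0,0],
  [0,-0.38,0,0.08,0,0,0],
  [0,-0.38,0,0.08,0,0,0],
])

```text
clock: 9.7
position: [0.4637, 0.3102, 0.0765]
ee_rot: [0.271, 2.929, -0.024]
force: [-1.8, 0.9, 1.2]
width: 0.174
gripper_force: 50.0
```

Emit:
carry_out([
  [0,-0.25,0,0.05,0,0,0],
  [0,-0.25,0,0.05,0,0,0],
  [0,-0.25,0,0.05,0,0,0],
  [0,-0.25,0,0.05,0,0,0],
  [0,-0.25,0,0.05,0,0,0],
  [0,-0.2,0,0.04,0,0,0],
  [0,0,0,0,0,0,0],
])

```text
clock: 10.4
position: [0.5001, 0.3032, 0.0765]
ee_rot: [0.272, 2.928, -0.025]
force: [0.5, -0.4, -0.5]
width: 0.172
gripper_force: 50.0
```

Run:
```python
from sp import *
inframe(TR); print(arm.observe()['force'],arm.observe()['width'],arm.observe()['joints'].round(2))
im=grab('side'); save(im,'d3.png',(170,240,290,330),5)
a=rows([tp(sc(TR,.042,0,.003))],0,n=4)
```

```text
scoop in frame [ 0.0278 -0.0002  0.0031] ypr [-0. -0. -0.]
[ 0.54359281 -0.39233318 -0.50013805] 0.1716433631982718 [-0.27  0.57 -0.65  1.93  0.75  0.78  0.01]
[[0,-0.14,0.0,0.03,0.0,0.0,0.0],[0,-0.14,0.0,0.03,0.0,0.0,0.0],[0,-0.14,0.01,0.03,0.0,0.0,0.0],[0,-0.14,0.0,0.03,0.0,0.0,0.0]]
4 end [0.514  0.3008 0.0764] [ 0.272  2.928 -0.025]
```

View pics/d3.png

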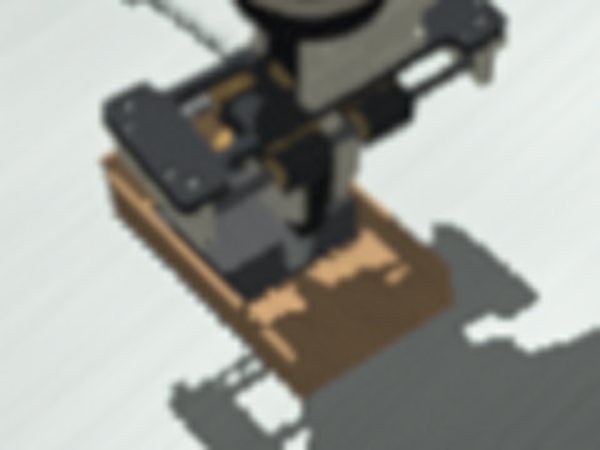

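The side view is blocked by the gripper at (290,150), but the scoop lies straight in the tray. I push on to the end wall and look with the scene camera.

Emit:
carry_out([
  [0,-0.14,0,0.03,0,0,0],
  [0,-0.14,0,0.03,0,0,0],
  [0,-0.14,0,0.03,0,0,0],
  [0,-0.14,0,0.03,0,0,0],
  [0,0,0,0,0,0,0],
  [0,0,0,0,0,0,0],
])

```text
clock: 11.05
position: [0.5116, 0.3015, 0.0767]
ee_rot: [0.27, 2.931, -0.025]
force: [-11.9, 0.8, 8.5]
width: 0.172
gripper_force: 50.0
```

Run:
```python
from sp import *
inframe(TR); print(arm.observe()['force'],arm.observe()['width'])
im=grab('scene'); save(im,'s3.png',(360,150,440,210),8)
```

```text
scoop in frame [0.0393 0.0003 0.0031] ypr [ 0.1  0.1 -0. ]
[-11.89597144   0.79193445   8.49838325] 0.1715315914698974
```

View pics/s3.png

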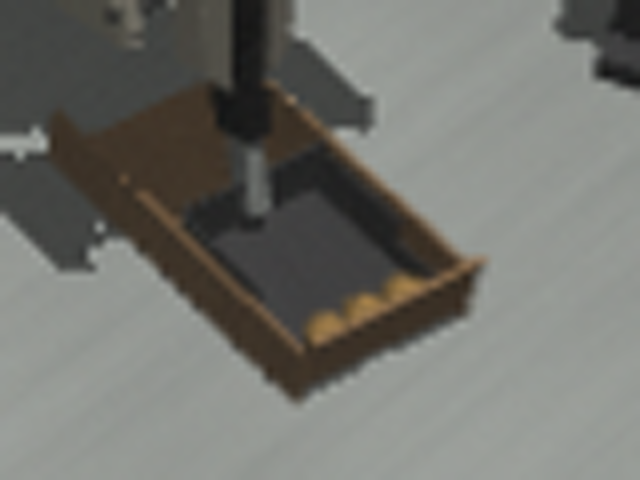

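The crop shows all three nuts in a row at (322,328), (362,308) and (403,288), at the lip against the end wall. Next I tilt the lip up along the wall so they slide to the back.

Run:
```python
from sp import *
a=None
for t in(7,14,21,28):
    r=np.radians(t); xl=.084+.2126*.09*np.sin(r)
    a=rows([tp(sc(TR,xl-.045*np.cos(r),0,.004+.045*np.sin(r),t))],0,n=4,start=a)
```

```text
[[0,0.07,0.0,0.01,0.0,-0.31,0.0],[0,0.06,-0.01,0.01,0.0,-0.31,0.01],[0,0.07,0.0,0.01,0.0,-0.31,0.0],[0,0.07,0.0,0.0,0.0,-0.31,0.0]]
4 end [0.5054 0.3025 0.0743] [ 0.26   2.807 -0.04 ]
[[0,0.05,0.0,0.03,0.0,-0.31,0.0],[0,0.05,0.0,0.03,0.0,-0.3,0.0],[0,0.06,0.0,0.02,0.0,-0.31,0.0],[0,0.05,0.0,0.03,0.0,-0.3,0.0]]
4 end [0.5015 0.3032 0.0699] [ 0.249  2.686 -0.054]
[[0,0.04,0.0,0.04,0.0,-0.31,0.0],[0,0.05,0.0,0.03,0.0,-0.3,0.0],[0,0.04,0.0,0.04,0.0,-0.31,0.0],[0,0.05,0.0,0.03,0.0,-0.3,0.0]]
4 end [0.4992 0.3036 0.0646] [ 0.238  2.565 -0.067]
[[0,0.04,0.0,0.05,0.0,-0.31,0.0],[0,0.03,0.0,0.05,0.0,-0.3,0.0],[0,0.04,0.0,0.05,0.0,-0.31,0.0],[0,0.04,0.0,0.05,0.0,-0.3,0.0]]
4 end [0.4991 0.3037 0.0584] [ 0.227  2.444 -0.079]
```

Emit:
carry_out([
  [0,0.09,0,0.01,0,-0.31,0],
  [0,0.08,0,0,0,-0.31,0],
  [0,0.07,0,0,0,-0.31,0],
  [0,0.07,0,0,0,-0.31,0],
  [0,0.05,0,0.03,0,-0.31,0],
  [0,0.05,0,0.03,0,-0.3,0],
  [0,0.06,0,0.02,0,-0.31,0],
  [0,0.05,0,0.03,0,-0.3,0],
])

```text
clock: 11.9
position: [0.502, 0.3028, 0.0694]
ee_rot: [0.249, 2.684, -0.054]
force: [-1.7, 1.1, -3.0]
width: 0.17
gripper_force: 50.0
```

Run:
```python
from sp import *
inframe(TR); print(arm.observe()['force'],arm.observe()['width'],arm.observe()['joints'].round(2))
a=None
for t in(21,30):
    r=np.radians(t); xl=.0845+.2126*.09*np.sin(r)
    a=rows([tp(sc(TR,xl-.045*np.cos(r),0,.004+.045*np.sin(r),t))],0,n=4,start=a)
```

```text
scoop in frame [ 0.0456 -0.0003  0.0145] ypr [ -0.  -14.1  -0. ]
[-1.6673366   1.07616557 -2.95200713] 0.16975377411891435 [-0.52  0.52 -0.47  2.09  1.13  0.7  -0.47]
[[0,0.04,0.0,0.03,0.0,-0.3,0.0],[0,0.04,0.01,0.03,0.0,-0.3,0.0],[0,0.04,0.0,0.03,0.0,-0.3,0.0],[0,0.05,0.0,0.03,0.0,-0.3,0.0]]
4 end [0.4997 0.3034 0.0647] [ 0.238  2.565 -0.067]
[[0,0.04,0.0,0.07,0.0,-0.39,0.0],[0,0.05,0.0,0.07,0.0,-0.4,0.0],[0,0.05,0.0,0.06,0.0,-0.39,0.0],[0,0.05,0.0,0.06,-0.01,-0.39,-0.01]]
4 end [0.4997 0.3035 0.0566] [ 0.222  2.409 -0.082]
```

Emit:
carry_out([
  [0,0.04,0,0.03,0,-0.3,0],
  [0,0.04,0,0.03,0,-0.3,0],
  [0,0.04,0,0.03,0,-0.3,0],
  [0,0.05,0,0.03,0,-0.3,0],
  [0,0.04,0,0.07,0,-0.4,0],
  [0,0.05,0,0.06,0,-0.4,0],
  [0,0.05,0,0.06,0,-0.4,0],
  [0,0.05,0,0.06,0,-0.4,0],
])

```text
clock: 12.7
position: [0.5001, 0.3036, 0.0572]
ee_rot: [0.224, 2.405, -0.082]
force: [0.6, -0.2, -2.1]
width: 0.171
gripper_force: 50.0
```

Emit:
carry_out([
  [0,0,0,0,0,0,0],
  [0,0,0,0,0,0,0],
  [0,0,0,0,0,0,0],
])

```text
clock: 13.0
position: [0.5003, 0.3033, 0.0576]
ee_rot: [0.225, 2.406, -0.083]
force: [0.9, -0.3, -2.1]
width: 0.174
gripper_force: 50.0
```

Run:
```python
from sp import *
inframe(TR); print(arm.observe()['force'],arm.observe()['width'],arm.observe()['joints'].round(2))
im=grab('scene'); save(im,'s4.png',(360,140,440,200),8)
A=np.linalg.inv(TR)@now(); x=A[0,3]
a=rows([tp(sc(TR,x-.01,0,.11,30))],0)
```

```text
scoop in frame [ 0.0557 -0.0003  0.0277] ypr [ -0.1 -30.1   0. ]
[ 0.91680543 -0.27761471 -2.07814594] 0.17380391597584796 [-0.76  0.6  -0.38  2.24  1.56  0.89 -1.07]
[[0,-0.47,0.0,-0.68,0.0,0.01,0.0],[0,-0.47,0.01,-0.68,0.0,0.0,-0.01],[0,-0.48,0.0,-0.68,-0.01,0.01,0.0],[0,-0.47,0.0,-0.69,0.0,0.0,-0.01]]
4 end [0.4906 0.3051 0.1402] [ 0.223  2.408 -0.082]
```

View pics/s4.png

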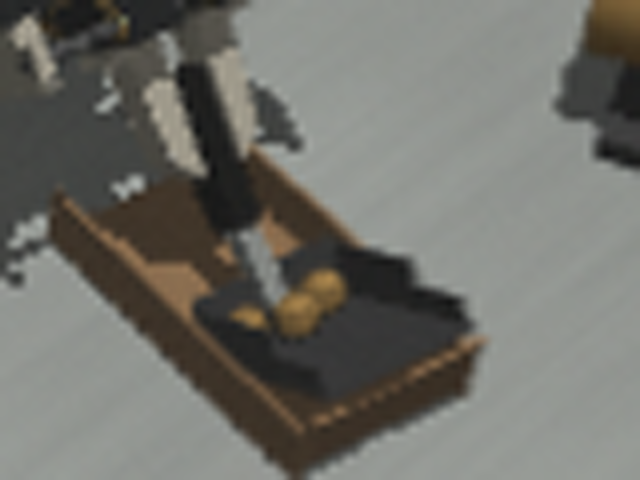

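All three nuts lie at the back of the pan, at (250,318), (298,313) and (325,290). I lift and carry them over the tank.

```bash
cat >> sp.py <<'E'
def lipsc(L,yaw,up):
    R=Ro.from_euler('ZY',[yaw,-up],degrees=True); return M(R.as_matrix(),np.array(L)-R.apply([.045,0,0]))
TK=[.533,-.256]
E
python3 - <<'E'
from sp import *
x=(np.linalg.inv(TR)@now())[0,3]
a=rows([tp(sc(TR,x-.01,0,.19,28))],0,vmax=.8)
a=rows([tp(lipsc([.53,.0,.26],-18,27)),tp(lipsc(TK+[.21],-26,25))],0,start=a,vmax=.85)
E
```

```text
[[0,-0.46,0.0,-0.58,0.0,0.04,0.0],[0,-0.46,0.0,-0.57,0.0,0.04,0.0],[0,-0.45,0.01,-0.58,0.0,0.04,-0.01],[0,-0.45,0.0,-0.59,0.0,0.05,0.0],[0,-0.45,0.0,-0.58,0.0,0.04,0.0],[0,-0.45,0.0,-0.58,0.0,0.04,0.0],[0,-0.45,0.0,-0.59,0.0,0.04,0.0],[0,-0.44,0.01,-0.59,-0.01,0.04,-0.01]]
[[0,-0.44,0.0,-0.59,0.0,0.04,0.0]]
9 end [0.4917 0.305  0.2233] [ 0.226  2.443 -0.078]
[[0,-0.01,-0.79,-0.18,0.06,0.01,0.07],[0,-0.01,-0.79,-0.19,0.06,0.01,0.07],[0,-0.02,-0.78,-0.17,0.06,0.02,0.08],[0,-0.03,-0.79,-0.17,0.05,0.01,0.07],[0,-0.03,-0.8,-0.17,0.06,0.01,0.07],[0,-0.03,-0.79,-0.16,0.06,0.01,0.07],[0,-0.04,-0.79,-0.16,0.06,0.02,0.07],[0,-0.05,-0.79,-0.15,0.06,0.01,0.08]]
[[0,-0.05,-0.79,-0.15,0.06,0.01,0.07],[0,-0.06,-0.8,-0.14,0.05,0.01,0.07],[0,-0.06,-0.79,-0.14,0.06,0.02,0.07],[0,-0.07,-0.8,-0.14,0.06,0.01,0.07],[0,-0.08,-0.79,-0.13,0.06,0.01,0.07],[0,-0.08,-0.8,-0.12,0.06,0.01,0.08],[0,-0.12,-0.75,0.29,0.07,0.03,0.09],[0,-0.14,-0.74,0.3,0.07,0.03,0.09]]
[[0,-0.14,-0.74,0.3,0.07,0.03,0.1],[0,-0.15,-0.74,0.3,0.07,0.03,0.09],[0,-0.15,-0.73,0.31,0.07,0.03,0.09],[0,-0.16,-0.73,0.32,0.07,0.02,0.09],[0,-0.17,-0.73,0.32,0.07,0.03,0.09],[0,-0.18,-0.72,0.32,0.07,0.03,0.1],[0,-0.19,-0.72,0.33,0.08,0.03,0.09],[0,-0.19,-0.71,0.33,0.07,0.03,0.09]]
[[0,-0.2,-0.71,0.34,0.07,0.03,0.09],[0,-0.21,-0.71,0.34,0.07,0.03,0.09]]
26 end [ 0.4135 -0.1979  0.2292] [ 0.565  2.45  -0.184]
```

Emit:
carry_out([
  [0,-0.3,0,-0.4,0,0.04,0],
  [0,-0.46,0,-0.57,0,0.04,0],
  [0,-0.45,0,-0.58,0,0.04,0],
  [0,-0.45,0,-0.59,0,0.05,0],
  [0,-0.45,0,-0.58,0,0.04,0],
  [0,-0.45,0,-0.58,0,0.04,0],
  [0,-0.45,0,-0.59,0,0.04,0],
  [0,-0.44,0,-0.59,0,0.04,0],
])

```text
clock: 13.85
position: [0.4922, 0.304, 0.1998]
ee_rot: [0.228, 2.439, -0.079]
force: [0.0, 0.3, -2.3]
width: 0.173
gripper_force: 50.0
```

Emit:
carry_out([
  [0,-0.5,0,-0.7,0,0.04,0],
  [0,-0.01,-0.4,-0.18,0.06,0.01,0.07],
  [0,-0.01,-0.79,-0.19,0.06,0.01,0.07],
  [0,-0.02,-0.78,-0.17,0.06,0.02,0.08],
  [0,-0.03,-0.79,-0.17,0.05,0.01,0.07],
  [0,-0.03,-0.8,-0.17,0.06,0.01,0.07],
  [0,-0.03,-0.79,-0.16,0.06,0.01,0.07],
  [0,-0.04,-0.79,-0.16,0.06,0.02,0.07],
])

```text
clock: 14.65
position: [0.4469, 0.1803, 0.2449]
ee_rot: [0.309, 2.445, -0.108]
force: [1.2, 0.2, -2.3]
width: 0.172
gripper_force: 50.0
```

Emit:
carry_out([
  [0,-0.05,-0.79,-0.15,0.06,0.01,0.08],
  [0,-0.05,-0.79,-0.15,0.06,0.01,0.07],
  [0,-0.06,-0.8,-0.14,0.05,0.01,0.07],
  [0,-0.06,-0.79,-0.14,0.06,0.02,0.07],
  [0,-0.07,-0.8,-0.14,0.06,0.01,0.07],
  [0,-0.08,-0.79,-0.13,0.06,0.01,0.07],
  [0,-0.08,-0.8,-0.12,0.06,0.01,0.08],
  [0,-0.12,-0.75,0.1,0.07,0.03,0.09],
])

```text
clock: 15.45
position: [0.4, 0.0294, 0.2706]
ee_rot: [0.406, 2.444, -0.139]
force: [0.7, -0.7, -2.7]
width: 0.171
gripper_force: 50.0
```

Run:
```python
from sp import *
inframe(np.eye(4)); print(arm.observe()['force'],arm.observe()['width'],arm.observe()['joints'].round(2))
a=rows([tp(lipsc(TK+[.2],-26,25))],0,vmax=.8)
a=rows([tp(lipsc(TK+[.165],-26,0)),tp(lipsc(TK+[.125],-26,-25)),tp(lipsc(TK+[.12],-26,-45))],0,start=a,vmax=.7)
```

```text
scoop in frame [ 0.4882 -0.0007  0.2353] ypr [-18.9 -26.8  -0. ]
[ 0.67457111 -0.65582863 -2.65294258] 0.1706316983236704 [-0.43 -0.24 -0.26  2.44  0.81  0.72 -0.01]
[[0,-0.12,-0.7,0.31,0.06,0.03,0.08],[0,-0.13,-0.7,0.32,0.07,0.02,0.09],[0,-0.13,-0.7,0.32,0.06,0.03,0.08],[0,-0.14,-0.69,0.32,0.06,0.03,0.08],[0,-0.15,-0.69,0.33,0.06,0.02,0.08],[0,-0.15,-0.69,0.33,0.07,0.03,0.09],[0,-0.16,-0.68,0.34,0.06,0.03,0.08],[0,-0.16,-0.68,0.34,0.06,0.02,0.08]]
[[0,-0.18,-0.68,0.34,0.06,0.03,0.08],[0,-0.17,-0.67,0.35,0.07,0.03,0.09],[0,-0.19,-0.67,0.35,0.06,0.02,0.08],[0,-0.19,-0.67,0.35,0.06,0.03,0.08]]
12 end [ 0.4135 -0.1979  0.2192] [ 0.565  2.45  -0.184]
[[0,-0.16,0.0,-0.02,0.0,0.62,0.0],[0,-0.16,0.0,-0.03,0.0,0.63,0.0],[0,-0.16,0.0,-0.03,0.0,0.62,0.0],[0,-0.15,0.0,-0.05,0.0,0.62,0.01],[0,-0.15,0.0,-0.06,0.0,0.63,0.0],[0,-0.15,0.0,-0.07,0.0,0.62,0.0],[0,-0.14,0.01,-0.07,0.0,0.62,0.0],[0,-0.23,0.0,0.04,0.0,0.62,0.0]]
[[0,-0.24,0.0,0.03,0.0,0.63,0.0],[0,-0.24,0.0,0.02,0.0,0.62,0.0],[0,-0.23,0.0,0.0,0.0,0.62,0.01],[0,-0.24,0.0,-0.02,0.0,0.63,0.0],[0,-0.24,0.0,-0.03,0.0,0.62,0.0],[0,-0.23,0.0,-0.04,0.01,0.63,0.0],[0,-0.31,0.0,-0.18,0.0,0.7,0.0],[0,-0.3,0.0,-0.19,0.0,0.69,0.0]]
[[0,-0.29,0.0,-0.22,0.0,0.7,0.0],[0,-0.27,0.0,-0.24,0.0,0.7,0.01],[0,-0.25,0.0,-0.26,0.0,0.7,0.0]]
19 end [ 0.5084 -0.244   0.2514] [-0.579 -2.5   -0.176]
```

Emit:
carry_out([
  [0,-0.12,-0.7,0.31,0.06,0.03,0.08],
  [0,-0.13,-0.7,0.32,0.07,0.02,0.09],
  [0,-0.13,-0.7,0.32,0.06,0.03,0.08],
  [0,-0.14,-0.69,0.32,0.06,0.03,0.08],
  [0,-0.15,-0.69,0.33,0.06,0.02,0.08],
  [0,-0.15,-0.69,0.33,0.07,0.03,0.09],
  [0,-0.16,-0.68,0.34,0.06,0.03,0.08],
  [0,-0.16,-0.68,0.34,0.06,0.02,0.08],
])

```text
clock: 16.25
position: [0.4091, -0.1214, 0.2355]
ee_rot: [0.512, 2.45, -0.169]
force: [0.2, 0.1, -2.7]
width: 0.17
gripper_force: 50.0
```

Emit:
carry_out([
  [0,-0.18,-0.68,0.34,0.06,0.03,0.08],
  [0,-0.17,-0.67,0.35,0.07,0.03,0.09],
  [0,-0.19,-0.67,0.35,0.06,0.02,0.08],
  [0,-0.15,-0.5,0.25,0.06,0.03,0.08],
  [0,0,0,0,0,0,0],
  [0,0,0,0,0,0,0],
])

```text
clock: 16.85
position: [0.4139, -0.191, 0.2203]
ee_rot: [0.565, 2.451, -0.183]
force: [-0.0, 0.2, -2.3]
width: 0.171
gripper_force: 50.0
```

Run:
```python
from sp import *
inframe(np.eye(4)); print(arm.observe()['force'],arm.observe()['width'],arm.observe()['joints'].round(2)); print((now()@[.045,0,0,1])[:3])
a=rows([tp(lipsc(TK+[.165],-26,0)),tp(lipsc(TK+[.125],-26,-25)),tp(lipsc(TK+[.12],-26,-48))],0,vmax=.75)
```

```text
scoop in frame [ 0.4966 -0.2312  0.182 ] ypr [-26.  -24.9   0. ]
[-0.00991961  0.20110213 -2.25301168] 0.17070407934539708 [-0.19 -0.16  0.34  2.52  0.96  0.28  0.41]
[ 0.53324713 -0.24905918  0.20097038]
[[0,-0.2,-0.04,-0.01,0.0,0.72,0.0],[0,-0.19,-0.04,-0.01,0.0,0.73,0.01],[0,-0.2,-0.04,-0.04,0.01,0.72,0.0],[0,-0.19,-0.05,-0.05,0.0,0.73,0.0],[0,-0.19,-0.04,-0.06,0.0,0.72,0.0],[0,-0.18,-0.04,-0.07,0.0,0.73,0.01],[0,-0.27,0.0,0.05,0.0,0.73,0.0],[0,-0.28,0.0,0.03,0.0,0.72,0.0]]
[[0,-0.27,0.0,0.02,0.0,0.73,0.0],[0,-0.28,0.0,-0.01,0.0,0.73,0.0],[0,-0.28,0.0,-0.03,0.0,0.73,0.0],[0,-0.27,0.0,-0.05,0.0,0.72,0.0],[0,-0.3,0.0,-0.17,0.0,0.67,0.0],[0,-0.3,0.0,-0.18,0.0,0.67,0.0],[0,-0.28,0.0,-0.21,0.0,0.67,0.01],[0,-0.26,0.0,-0.22,0.0,0.67,0.0]]
[[0,-0.25,0.0,-0.24,0.0,0.67,0.0],[0,-0.23,0.01,-0.26,0.0,0.67,0.0]]
18 end [ 0.5146 -0.247   0.2527] [-0.567 -2.45  -0.189]
```

Emit:
carry_out([
  [0,-0.2,-0.04,-0.01,0,0.72,0],
  [0,-0.2,-0.04,-0.02,0,0.72,0],
  [0,-0.2,-0.04,-0.04,0,0.72,0],
  [0,-0.19,-0.05,-0.05,0,0.72,0],
  [0,-0.19,-0.04,-0.06,0,0.72,0],
  [0,-0.18,-0.04,-0.07,0,0.72,0],
  [0,-0.27,0,0.05,0,0.72,0],
  [0,-0.28,0,0.03,0,0.72,0],
])

```text
clock: 17.65
position: [0.4447, -0.2127, 0.2404]
ee_rot: [0.686, 2.976, -0.032]
force: [0.4, 0.0, -2.0]
width: 0.171
gripper_force: 50.0
```

Run:
```python
from sp import *
inframe(np.eye(4)); print((now()@[.045,0,0,1])[:3],arm.observe()['joints'].round(2))
```

```text
scoop in frame [ 0.4974 -0.2385  0.1599] ypr [-26.    6.4  -0.2]
[ 0.5376424  -0.25805073  0.15492762] [-0.43  0.18  0.9   1.99 -0.17  0.96  1.66]
```

Emit:
carry_out([
  [0,-0.27,0,0.02,0,0.73,0],
  [0,-0.28,0,-0.01,0,0.73,0],
  [0,-0.28,0,-0.03,0,0.73,0],
  [0,-0.27,0,-0.05,0,0.72,0],
  [0,-0.3,0,-0.17,0,0.67,0],
  [0,-0.3,0,-0.18,0,0.67,0],
  [0,-0.28,0,-0.21,0,0.67,0],
  [0,-0.26,0,-0.22,0,0.67,0],
])

```text
clock: 18.45
position: [0.4993, -0.2401, 0.2516]
ee_rot: [-0.604, -2.611, -0.142]
force: [1.0, -0.1, -0.4]
width: 0.172
gripper_force: 50.0
```

Emit:
carry_out([
  [0,-0.25,0,-0.24,0,0.67,0],
  [0,-0.23,0,-0.26,0,0.67,0],
  [0,0,0,0,0,0,0],
  [0,0,0,0,0,0,0],
  [0,0,0,0,0,0,0],
  [0,0,0,0,0,0,0],
])

```text
clock: 19.05
position: [0.5133, -0.2479, 0.2579]
ee_rot: [-0.577, -2.487, -0.175]
force: [-0.4, 0.8, -0.7]
width: 0.171
gripper_force: 50.0
```

Run:
```python
from sp import *
inframe(np.eye(4)); s=arm.observe(); print((now()@[.045,0,0,1])[:3],s['joints'].round(2),s['force'],s['width'])
im=grab('scene'); save(im,'s5.png',(215,170,345,300),4.5)
```

```text
scoop in frame [ 0.508  -0.2457  0.1585] ypr [-26.2  45.8  -0.3]
[ 0.53614394 -0.25955107  0.1262265 ] [ 0.02  0.81  0.76  1.19 -0.37  1.91  1.87] [-0.44762345  0.84563892 -0.72238381] 0.1713220628195134
```

View pics/s5.png

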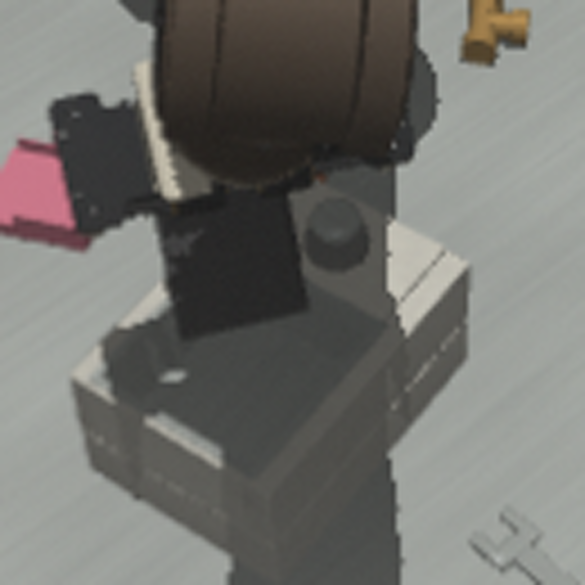

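The crop shows the tipped pan (its underside at (240,265)) over the tank in the arm's shadow. The wrist load has dropped by about 1 N, so the nuts seem to have left the pan. I raise and level the scoop, then check the tank.

Run:
```python
from sp import *
a=rows([tp(lipsc([.525,-.255,.20],-26,-20)),tp(lipsc([.53,-.2,.23],-22,0)),tp(sc(SG,0,0,.12))],0,vmax=.85)
```

```text
[[0,0.55,-0.01,-0.02,-0.01,-0.75,0.0],[0,0.55,-0.01,-0.07,0.0,-0.75,-0.01],[0,0.55,-0.01,-0.1,-0.01,-0.75,0.0],[0,0.53,-0.01,-0.15,0.0,-0.75,-0.01],[0,0.53,-0.01,-0.18,-0.01,-0.75,0.0],[0,0.5,-0.01,-0.22,-0.01,-0.75,0.0],[0,0.4,0.35,0.09,0.0,-0.7,-0.14],[0,0.4,0.36,0.07,-0.01,-0.7,-0.14]]
[[0,0.41,0.36,0.03,0.0,-0.69,-0.15],[0,0.39,0.36,0.01,0.0,-0.7,-0.14],[0,0.39,0.38,-0.02,-0.01,-0.7,-0.14],[0,0.23,0.64,0.36,-0.04,0.0,-0.18],[0,0.22,0.65,0.37,-0.03,0.0,-0.18],[0,0.21,0.65,0.36,-0.04,0.0,-0.18],[0,0.2,0.65,0.37,-0.04,0.0,-0.18],[0,0.19,0.65,0.38,-0.03,0.0,-0.18]]
[[0,0.17,0.66,0.37,-0.04,0.0,-0.18],[0,0.17,0.66,0.38,-0.04,0.0,-0.18],[0,0.15,0.66,0.38,-0.03,0.0,-0.18],[0,0.14,0.65,0.38,-0.04,0.0,-0.19],[0,0.12,0.67,0.38,-0.03,0.0,-0.18],[0,0.12,0.66,0.39,-0.04,0.01,-0.18]]
22 end [0.4527 0.0226 0.1934] [ 0.266  2.93  -0.024]
```

Emit:
carry_out([
  [0,0.55,0,-0.02,0,-0.75,0],
  [0,0.55,0,-0.07,0,-0.75,0],
  [0,0.55,0,-0.1,0,-0.75,0],
  [0,0.53,0,-0.15,0,-0.75,0],
  [0,0.53,0,-0.18,0,-0.75,0],
  [0,0.5,0,-0.22,0,-0.75,0],
  [0,0.4,0.35,0.09,0,-0.7,-0.14],
  [0,0.4,0.36,0.07,0,-0.7,-0.14],
])

```text
clock: 19.9
position: [0.4425, -0.1938, 0.3052]
ee_rot: [-0.665, -3.064, -0.005]
force: [-0.7, 1.2, -0.8]
width: 0.17
gripper_force: 50.0
```

Emit:
carry_out([
  [0,0.41,0.36,0.03,0,-0.7,-0.15],
  [0,0.39,0.36,0.01,0,-0.7,-0.14],
  [0,0.39,0.38,-0.02,-0.01,-0.7,-0.14],
  [0,0.23,0.64,0.36,-0.04,0,-0.18],
  [0,0.22,0.65,0.37,-0.03,0,-0.18],
  [0,0.21,0.65,0.36,-0.04,0,-0.18],
  [0,0.2,0.65,0.37,-0.04,0,-0.18],
  [0,0.19,0.65,0.38,-0.03,0,-0.18],
])

```text
clock: 20.7
position: [0.4394, -0.0743, 0.2506]
ee_rot: [0.428, 2.915, -0.051]
force: [0.1, 0.2, -1.2]
width: 0.175
gripper_force: 50.0
```

Emit:
carry_out([
  [0,0.17,0.66,0.37,-0.04,0,-0.18],
  [0,0.17,0.66,0.38,-0.04,0,-0.18],
  [0,0.15,0.66,0.38,-0.03,0,-0.18],
  [0,0.14,0.65,0.38,-0.04,0,-0.19],
  [0,0.12,0.67,0.38,-0.03,0,-0.18],
  [0,0.12,0.66,0.39,-0.04,0,-0.18],
  [0,0,0,0,0,0,0],
  [0,0,0,0,0,0,0],
])

```text
clock: 21.5
position: [0.4533, 0.0231, 0.1911]
ee_rot: [0.266, 2.932, -0.033]
force: [0.1, -0.5, -0.8]
width: 0.172
gripper_force: 50.0
```

Run:
```python
from sp import *
inframe(SG); s=arm.observe(); print(s['joints'].round(2),s['force'],s['width'])
im=grab('scene'); save(im,'s6.png',(220,170,360,290),4.5)
a=rows([tp(sc(SG,0,0,.02)),tp(sc(SG,0,0,.0005))],0,n=4)
```

```text
scoop in frame [0.0004 0.0002 0.1175] ypr [ 0.   0.1 -0.4]
[-0.81  0.07  0.62  2.21  0.05  0.69  1.16] [ 0.07533569 -0.50735018 -0.84525112] 0.17242407227969198
[[0,0.16,0.0,0.77,-0.01,0.0,0.0],[0,0.16,0.0,0.76,-0.01,-0.01,0.0],[0,0.16,0.0,0.77,-0.02,0.0,0.0],[0,0.17,0.0,0.77,-0.01,0.0,0.01],[0,0.16,0.0,0.77,-0.01,-0.01,0.0],[0,0.04,0.0,0.19,0.0,0.0,0.0],[0,0.04,0.0,0.19,0.0,0.0,0.0],[0,0.03,0.0,0.19,0.0,0.0,0.0]]
[[0,0.04,-0.01,0.19,0.0,0.0,0.0]]
9 end [0.4527 0.0224 0.074 ] [ 0.267  2.929 -0.024]
```

View pics/s6.png

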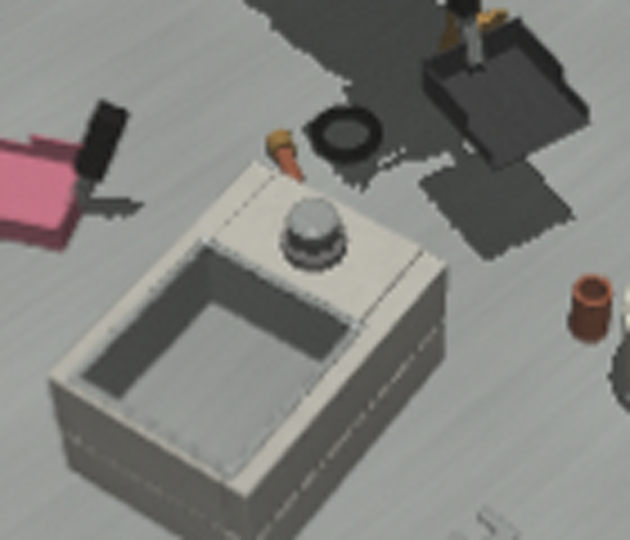

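The crop shows the empty scoop at (505,90) over its old spot. No nuts show on the visible part of the tank floor, and the +x and -y strips are hidden by the walls. I check with the side camera by colour while setting the scoop down.

Emit:
carry_out([
  [0,0.16,0,0.77,-0.01,0,0],
  [0,0.16,0,0.77,-0.01,0,0],
  [0,0.16,0,0.77,-0.01,0,0],
  [0,0.16,0,0.77,-0.01,0,0],
  [0,0.15,0,0.72,-0.01,0,0],
  [0,0.05,0,0.2,0,0,0],
  [0,0,0,0,0,0,0],
  [0,0,0,0,0,0,0],
])

```text
clock: 22.35
position: [0.4532, 0.0227, 0.0901]
ee_rot: [0.267, 2.93, -0.024]
force: [-0.3, 0.4, -1.9]
width: 0.17
gripper_force: 50.0
```

Run:
```python
from sp import *
np.set_printoptions(precision=3,suppress=True)
inframe(SG); s=arm.observe(); print(s['force'],s['width'])
z=(np.linalg.inv(SG)@now())[2,3]
a=rows([tp(sc(SG,0,0,-.0005))],0,n=4)
for n in('scene','side'):
    im=grab(n); c=cloud(im); hsv=cv2.cvtColor(im['pixels'],cv2.COLOR_RGB2HSV).astype(int)
    m=((hsv[...,1]>90)&(hsv[...,0]>10)&(hsv[...,0]<28)&(hsv[...,2]>60)&(c[...,2]<.3)&(c[...,0]>.2)&(c[...,0]<.95)&(abs(c[...,1])<.42)).astype(np.uint8)
    k,l,st,ce=cv2.connectedComponentsWithStats(m)
    for i in range(1,k):
        if st[i,4]>4: print(n,st[i],c[l==i].mean(0),(np.linalg.inv(CL)@np.r_[c[l==i].mean(0),1])[:2])
```

```text
scoop in frame [0.    0.    0.017] ypr [ 0.  0. -0.]
[-0.264  0.378 -1.899] 0.1702528133948267
[[0,0.04,0.0,0.17,0.0,0.0,0.0],[0,0.04,-0.01,0.16,0.0,0.0,0.0],[0,0.04,0.0,0.17,0.0,0.0,0.0],[0,0.03,0.0,0.17,0.0,-0.01,0.0]]
4 end [0.453 0.023 0.073] [ 0.266  2.929 -0.024]
scene [367 160  52  34 750] [0.542 0.305 0.006] [0.126 0.524]
scene [311 167   8   4  10] [ 0.453 -0.001  0.184] [-0.028  0.245]
scene [328 172   5   8  29] [0.393 0.131 0.022] [-0.058  0.386]
scene [280 199   5   5  19] [ 0.367 -0.071  0.017] [-0.127  0.195]
scene [ 284  345   71   48 1342] [ 0.86  -0.377  0.005] [ 0.289 -0.21 ]
scene [331 349  10   9  65] [ 0.874 -0.326  0.031] [ 0.313 -0.164]
side [259 133  52  36 969] [ 0.857 -0.322  0.021] [ 0.298 -0.156]
side [411 188  32  17 228] [ 0.311 -0.398  0.006] [-0.252 -0.112]
side [299 201   9   7  28] [0.459 0.057 0.184] [-0.009  0.3  ]
side [325 208   4   5   8] [0.407 0.021 0.165] [-0.068  0.276]
side [311 215   4   6   9] [0.416 0.069 0.165] [-0.049  0.322]
side [353 239   7   7  34] [ 0.363 -0.064  0.015] [-0.129  0.203]
side [ 192  258   67   60 2154] [0.546 0.291 0.009] [0.127 0.51 ]
side [305 267  19  23 271] [0.366 0.128 0.021] [-0.085  0.39 ]
```

Emit:
carry_out([
  [0,0.04,0,0.17,0,0,0],
  [0,0.04,0,0.16,0,0,0],
  [0,0.04,0,0.17,0,0,0],
  [0,0.02,0,0.13,0,0,0],
  [0,0,0,0,0,0,0],
  [0,0,0,0,0,0,0],
])

```text
clock: 23.05
position: [0.4522, 0.023, 0.073]
ee_rot: [0.266, 2.931, -0.025]
force: [-1.5, 0.1, 3.5]
width: 0.17
gripper_force: 50.0
```

Emit:
carry_out([
  [1,0,0,0,0,0,0],
  [1,0,0,0,0,0,0],
  [1,0,0,0,0,0,0],
  [1,0,0,0,0,0,0],
  [1,0,0,0,0,0,0],
  [1,0,0,0,0,0,0],
  [1,0,0,0,0,0,0],
])

```text
clock: 23.75
position: [0.4523, 0.023, 0.0731]
ee_rot: [0.266, 2.931, -0.025]
force: [0.1, -0.5, -0.1]
width: 0.733
gripper_force: 0.0
```

Run:
```python
from sp import *
inframe(SG); s=arm.observe(); print(s['force'],s['width'],s['joints'].round(2))
p=np.array(s['position']); R=Ro.from_rotvec(s['ee_rot']); z=R.as_matrix()[:,2]
a=rows([(p-.12*z,R)],1,vmax=.75)
T=tool(0,.2)
a=rows([(np.array([.44,-.10,.28]),tool(-10,.2)),(np.array([.44,-.19,.30]),tool(-15,.15))],1,start=a,vmax=.9)
```

```text
scoop in frame [-0.0006  0.0005 -0.0005] ypr [ 0.1  0.1 -0.1]
[ 0.07417126 -0.46677152 -0.06364816] 0.7329708153379336 [-0.62  0.31  0.48  2.35 -0.23  0.33  1.43]
[[1,0.0,0.0,-0.69,0.0,0.0,0.0],[1,0.0,0.0,-0.68,0.0,0.0,0.0],[1,0.0,0.0,-0.69,0.0,0.0,0.0],[1,0.0,0.0,-0.68,0.0,0.0,0.0],[1,0.0,0.0,-0.69,0.0,0.0,0.0],[1,0.0,0.0,-0.68,0.0,0.0,0.0],[1,0.0,0.0,-0.69,0.0,0.0,0.0]]
7 end [0.4289 0.0272 0.1908] [ 0.266  2.931 -0.025]
[[1,-0.29,-0.7,-0.46,0.0,0.0,-0.01],[1,-0.29,-0.71,-0.46,0.0,0.0,-0.01],[1,-0.29,-0.7,-0.47,0.0,0.0,-0.01],[1,-0.29,-0.7,-0.46,0.0,0.0,-0.01],[1,-0.28,-0.71,-0.46,0.0,-0.01,0.0],[1,-0.29,-0.7,-0.46,0.0,0.0,-0.01],[1,-0.29,-0.71,-0.47,0.0,0.0,-0.01],[1,-0.15,-0.71,-0.13,0.03,0.1,0.17]]
[[1,-0.17,-0.7,-0.13,0.03,0.1,0.17],[1,-0.17,-0.71,-0.13,0.03,0.1,0.17],[1,-0.19,-0.7,-0.13,0.03,0.1,0.18],[1,-0.2,-0.7,-0.13,0.03,0.1,0.17]]
12 end [ 0.44   -0.1901  0.3   ] [ 0.391  2.967 -0.029]
```

Emit:
carry_out([
  [1,0,0,-0.69,0,0,0],
  [1,0,0,-0.69,0,0,0],
  [1,0,0,-0.69,0,0,0],
  [1,0,0,-0.69,0,0,0],
  [1,0,0,-0.69,0,0,0],
  [1,0,0,-0.69,0,0,0],
  [1,0,0,-0.69,0,0,0],
])

```text
clock: 24.45
position: [0.4284, 0.0271, 0.1921]
ee_rot: [0.266, 2.931, -0.025]
force: [-0.6, 0.4, 0.3]
width: 0.999
gripper_force: 0.0
```

Emit:
carry_out([
  [1,-0.29,-0.7,-0.46,0,0,0],
  [1,-0.29,-0.7,-0.46,0,0,0],
  [1,-0.29,-0.7,-0.46,0,0,0],
  [1,-0.29,-0.7,-0.46,0,0,0],
  [1,-0.29,-0.7,-0.46,0,0,0],
  [1,-0.29,-0.7,-0.46,0,0,0],
  [1,-0.29,-0.7,-0.46,0,0,0],
  [1,-0.17,-0.71,-0.13,0.03,0.1,0.17],
])

```text
clock: 25.25
position: [0.4405, -0.1185, 0.2854]
ee_rot: [0.292, 2.937, -0.024]
force: [0.6, -0.5, -1.0]
width: 1.001
gripper_force: 0.0
```

Emit:
carry_out([
  [1,-0.17,-0.71,-0.13,0.03,0.1,0.17],
  [1,-0.17,-0.71,-0.13,0.03,0.1,0.17],
  [1,-0.19,-0.7,-0.13,0.03,0.1,0.18],
  [1,-0.2,-0.7,-0.13,0.03,0.1,0.17],
  [1,-0.2,-0.7,-0.1,0,0,0],
  [1,-0.2,-0.7,-0.1,0,0,0],
  [1,0,0,0,0,0,0],
])

```text
clock: 25.95
position: [0.4391, -0.2284, 0.307]
ee_rot: [0.405, 2.965, -0.03]
force: [-0.2, 0.5, 0.2]
width: 1.002
gripper_force: 0.0
```

Run:
```python
from sp import *
np.set_printoptions(precision=3,suppress=True)
im=grab('wrist'); save(im,'w2.png'); print(im['s']['position'],im['s']['joints'].round(2))
c=cloud(im); hsv=cv2.cvtColor(im['pixels'],cv2.COLOR_RGB2HSV).astype(int)
m=((hsv[...,1]>110)&(hsv[...,0]>10)&(hsv[...,0]<30)&(hsv[...,2]>60)&(c[...,2]<.25)).astype(np.uint8)
k,l,st,ce=cv2.connectedComponentsWithStats(m)
for i in range(1,k):
    if st[i,4]>15: q=c[l==i].mean(0); print(st[i],q,(np.linalg.inv(CL)@np.r_[q,1])[:2])
```

```text
[ 0.439 -0.228  0.307] [-0.63  0.04  1.1   1.93 -0.07  1.05  1.79]
[562   0  62  20 910] [0.385 0.114 0.021] [-0.069  0.372]
[414  21  28  46 328] [ 0.369 -0.071  0.015] [-0.125  0.195]
[  99   26   88   82 5691] [ 0.308 -0.418  0.005] [-0.26  -0.131]
[320 237  15  15 170] [ 0.585 -0.256  0.064] [ 0.046 -0.033]
[288 247  27  20 329] [ 0.595 -0.297  0.064] [ 0.047 -0.075]
[ 260  326  105   42 3130] [ 0.816 -0.355  0.018] [ 0.25  -0.179]
[197 350   6  10  33] [ 0.762 -0.536  0.045] [ 0.159 -0.344]
```

View pics/w2.png

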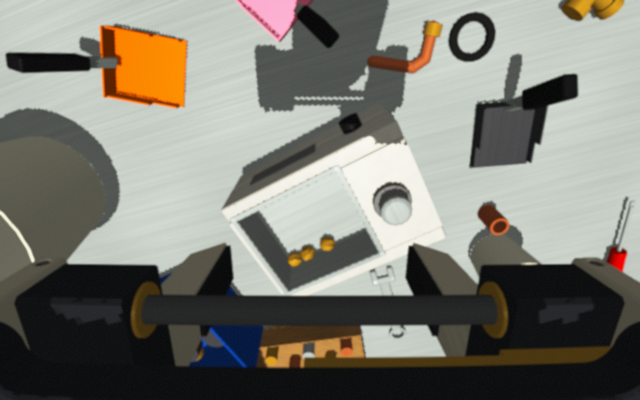

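All three nuts lie in the tank at (294,259), (307,253) and (327,243), and the scoop stands upright at (500,135). Next I press the plunger, whose head is near (395,208), with closed fingers.

Run:
```python
from sp import *
np.set_printoptions(precision=4,suppress=True)
im=grab('wrist'); c=cloud(im)
m=(abs(c[...,2]-.143)<.004)&(np.hypot(c[...,0]-.518,c[...,1]+.166)<.03)
q=c[m]; print('plunger',len(q),q.mean(0),cv2.minEnclosingCircle(q[:,:2].astype(np.float32)))
P=np.array([.518,-.166,0])
a=rows([(P+[0,0,.18],tool(-8,0))],0,vmax=.7)
```

```text
plunger 669 [ 0.5152 -0.1648  0.1415] ((0.5161338448524475, -0.16465838253498077), 0.01688534952700138)
[[0,-0.16,0.31,0.54,-0.01,0.15,-0.13],[0,-0.18,0.32,0.53,-0.01,0.15,-0.13],[0,-0.18,0.3,0.53,-0.01,0.14,-0.13],[0,-0.2,0.31,0.53,0.0,0.15,-0.13],[0,-0.21,0.3,0.52,-0.01,0.15,-0.13],[0,-0.23,0.3,0.53,-0.01,0.15,-0.13],[0,-0.23,0.3,0.51,-0.01,0.15,-0.13],[0,-0.24,0.29,0.52,-0.01,0.15,-0.13]]
[[0,-0.26,0.29,0.51,-0.01,0.14,-0.12],[0,-0.27,0.29,0.51,0.0,0.15,-0.13]]
10 end [ 0.518  -0.1659  0.18  ] [ 0.22   3.134 -0.001]
```

Emit:
carry_out([
  [0,-0.16,0.31,0.54,-0.01,0.15,-0.13],
  [0,-0.18,0.32,0.53,0,0.15,-0.13],
  [0,-0.18,0.3,0.53,-0.01,0.15,-0.13],
  [0,-0.2,0.31,0.53,0,0.15,-0.13],
  [0,-0.21,0.3,0.52,-0.01,0.15,-0.13],
  [0,-0.23,0.3,0.53,0,0.15,-0.13],
  [0,-0.23,0.3,0.51,-0.01,0.15,-0.13],
  [0,-0.24,0.3,0.52,0,0.15,-0.13],
], squeeze=20)

```text
clock: 26.85
position: [0.5026, -0.1761, 0.2045]
ee_rot: [0.252, 3.104, -0.008]
force: [1.4, -0.1, 0.8]
width: 0.354
gripper_force: 0.0
```

Emit:
carry_out([
  [0,-0.25,0.29,0.51,-0.01,0.14,-0.12],
  [0,-0.25,0.3,0.5,0,0.15,-0.13],
  [0,0,0,0,0,0,0],
  [0,0,0,0,0,0,0],
  [0,0,0,0,0,0,0],
  [0,0,0,0,0,0,0],
  [0,0,0,0,0,0,0],
  [0,0,0,0,0,0,0],
])

```text
clock: 27.65
position: [0.5175, -0.1656, 0.1808]
ee_rot: [0.219, 3.134, -0.005]
force: [0.7, 0.4, 0.1]
width: 0.004
gripper_force: 0.0
```

Run:
```python
from sp import *
s=arm.observe(); print(s['position'],s['width'],s['force'],s['joints'].round(2))
P=np.array([.517,-.165,0])
a=rows([(P+[0,0,.147],tool(-8,0))],0,n=3)
a=rows([(P+[0,0,.128],tool(-8,0))],0,n=4,start=a)
```

```text
[ 0.51753421 -0.16561238  0.18081946] 0.00424716002876196 [0.6824051  0.36020421 0.11432091] [-0.44  0.45  0.91  1.88 -0.42  1.01  2.09]
[[0,0.01,0.01,0.45,-0.01,0.0,0.0],[0,0.01,0.01,0.45,-0.01,0.0,0.0],[0,0.0,0.0,0.45,-0.01,0.0,0.0]]
3 end [ 0.5171 -0.1651  0.1471] [ 0.219  3.134 -0.   ]
[[0,0.0,0.0,0.19,0.0,0.0,0.0],[0,0.0,0.0,0.19,0.0,0.0,0.0],[0,0.0,0.0,0.19,0.0,0.0,0.0],[0,0.01,0.0,0.19,0.0,0.0,0.0]]
4 end [ 0.5169 -0.1651  0.1281] [ 0.219  3.134 -0.   ]
```

Emit:
carry_out([
  [0,0,0,0.45,0,0,0],
  [0,0,0,0.45,0,0,0],
  [0,0,0,0.45,0,0,0],
  [0,0,0,0.19,0,0,0],
  [0,0,0,0.19,0,0,0],
  [0,0,0,0.19,0,0,0],
  [0,0,0,0.15,0,0,0],
  [0,0,0,0,0,0,0],
])

```text
clock: 28.45
position: [0.5173, -0.1656, 0.1309]
ee_rot: [-0.219, -3.134, 0.001]
force: [-12.0, 8.1, 37.5]
width: 0.006
gripper_force: 18.5
```

Emit:
carry_out([
  [0,0,0,0,0,0,0],
  [0,0,0,0,0,0,0],
])

```text
clock: 28.65
position: [0.5173, -0.1655, 0.1309]
ee_rot: [0.219, 3.134, -0.001]
force: [-12.2, 7.6, 37.4]
width: 0.003
gripper_force: 18.6
```

The fingers hold at z = 0.131 with 37 N, well over the 7 N spring force, so the plunger is at its stop. I retreat straight up.

Emit:
carry_out([
  [0,0,0,-0.3,0,0,0],
  [0,0,0,-0.6,0,0,0],
  [0,0,0,-0.9,0,0,0],
  [0,0,0,-0.9,0,0,0],
  [0,0,0,-0.9,0,0,0],
  [0,0,0,-0.9,0,0,0],
  [0,0,0,0,0,0,0],
  [0,0,0,0,0,0,0],
])

```text
clock: 29.45
position: [0.5179, -0.1653, 0.2416]
ee_rot: [0.218, 3.133, -0.005]
force: [1.0, -0.0, -0.6]
width: 0.002
gripper_force: 0.0
```

Emit:
carry_out([
  [0,0.6,0,-0.5,0,0,0],
  [0,0.6,0,-0.5,0,0,0],
  [0,0.6,0,-0.5,0,0,0],
  [0,0,0,0,0,0,0],
  [0,0,0,0,0,0,0],
])

```text
clock: 29.95
position: [0.4733, -0.1584, 0.2782]
ee_rot: [-0.217, -3.134, 0.004]
force: [0.3, -0.1, 0.1]
width: 0.005
gripper_force: 0.0
```

Run:
```python
from sp import *
np.set_printoptions(precision=3,suppress=True)
s=arm.observe(); print(s['position'],s['force'],s['clock'])
im=grab('wrist'); c=cloud(im); hsv=cv2.cvtColor(im['pixels'],cv2.COLOR_RGB2HSV).astype(int)
m=((hsv[...,1]>110)&(hsv[...,0]>10)&(hsv[...,0]<30)&(c[...,2]<.1)&(c[...,2]>.03)&(np.hypot(c[...,0]-.54,c[...,1]+.25)<.12)).astype(np.uint8)
k,l,st,ce=cv2.connectedComponentsWithStats(m)
for i in range(1,k):
    if st[i,4]>15: print('nut',st[i],c[l==i].mean(0))
for n in('wrist','scene','side'):
    im=grab(n); c=cloud(im); V=im['pixels'].max(2)
    q=c[(np.hypot(c[...,0]-.516,c[...,1]+.165)<.012)&(c[...,2]<.16)&(c[...,2]>.12)]; print(n,'plunger top',len(q),np.percentile(q[:,2],80) if len(q) else '')
    q=c[(abs(c[...,0]-.52)<.03)&(abs(c[...,1]-.0105)<.03)&(c[...,2]<.03)]; print(' pan z',len(q),np.median(q[:,2]) if len(q) else '')
```

```text
[ 0.473 -0.158  0.278] [ 0.29  -0.128  0.149] 29.95
wrist plunger top 418 0.1425907253089403
 pan z 1872 0.001310175163662237
scene plunger top 38 0.1439848181183991
 pan z 243 0.0011937928680207076
side plunger top 43 0.1432182299703224
 pan z 179 0.0017277044193989193
```

```bash
python3 -c "
from cell import arm
print(arm.sign_off())"
```

```text
the job is handed in; nothing more can be done
None
```

I handed the job in at about 30 s: the three nuts were scooped into the tank, the plunger was pressed to its stop (37 N) and sprang back, and the scoop was left free and level on the bench. The nuts were last seen in the tank just before the press (hidden from the cameras afterwards), and hand-in returned no verdict.

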